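# Load the consolidation cell and start drainage

## Robot

A 7-joint arm with a two-finger parallel gripper is mounted at the origin on the work surface. World frame = base frame: x ahead of the robot, y to its left, z up, the work surface at z = 0. Lengths are in m, angles in rad, forces in N, time in s.
With the tool pointing down it reaches from about 0.425 to 0.875 m from the base axis. Payload 9.9 kg.
Tool frame: the origin (TCP) lies between the finger pads; the fingertips stand nose_length ahead of it and the grasp point (between the pads) lies 5 mm behind it (nose_length is the distance from the TCP to the fingertips, in m); z points along the fingers, y is the line along which they close (so a half turn about z gives the same grasp; the last joint's range is limited). The gripper opens to 85 mm and grips with 20 to 120 N. Pads are 22 mm wide; open, the fingers measure 114 mm over their backs; the gripper's body (76 mm by 85 mm) begins 54 mm behind the grasp point. The pads swing forward as they close: fully open they stand 13 mm farther back than shut.
Start: joints at [1.196, 0.576, 0.025, 1.437, -0.015, 1.129, -0.057], TCP at [0.194, -0.647, 0.21] pointing down, gripper open.
Joint ranges: [-2.76, 2.76], [-0.34, 2.15], [-1.52, 1.57], [0.19, 2.46], [-1.09, 4.23], [0.17, 1.99], [-2.82, 2.82]. Speed limits (rad/s): [2.22, 2.22, 3.01, 3.01, 3.14, 3.14, 3.14].

## Interface

Orientations are given as a rotation vector (axis times angle).
In Python, from cell import sense, grab_frame, finish_job, nose_length gives the robot as it stands.
- The arm moves only by the tool step_arm, never from a script. Its argument "deltas" is a list of rows, each an object with "translation": the shift along the tool's x, y, z in m, a list of three; "turn": the turn, a rotation vector about the tool's x, y, z in degrees, a list of three. In form: [{"translation": [tx, ty, tz], "turn": [wx, wy, wz]}, ...]. A call has 1 to 12 rows; each row shifts and turns the commanded pose from where the row before left it, along the tool's axes as they then stand; what a row does not reach is not made up. A row lasts 1/12 s, in which the tool goes at most 41.7 mm and 7.16 degrees, less where a joint would pass 70% of its speed; a pose out of reach is approached as far as the arm can. A call with a gripper value outside its range is refused whole. "hand" is the finger opening in m, from 0 to 0.0854, set as the call begins (left out, the last holds). The fingers move at their own pace and stop on an object; the grip force is fixed at half the most. Time passes only in rows, so rows that do not move let the fingers close. It gives the time, the measured TCP pose, the force, the opening and the grip force at its end, in the units of the state.
- sense(): the state, without advancing time (a new reading comes with each control period).
- grab_frame(name): name is "scene" or "top"; returns a dict with "pixels" (400x640x3 uint8, blue, green, red), "K" (3x3 intrinsics, pixels), "R" (3x3) and "t" (3): a world point X has camera coordinates R X + t. Camera axes: x right, y down, z forward; pixel columns grow to the right and rows downward; lengths in m; the calibration is good to about 2 mm. A picture is of the moment at which its call begins. There is no depth.
- finish_job(): hands the job in; it is judged then, once.
The state is a dict: "clock": time; "q": joint angles; "qd": joint speeds; "joint_torque": joint torques, N m; "ee_pos": TCP position; "tool_rot": TCP orientation; "force": force on the tool from outside, world axes, zero at the start; "torque": the same for the moment, N m; "gripper_width": finger opening in m; "grasp_force": force on a finger pad.
Only numpy, scipy, OpenCV 4.12 (cv2) and the standard library are available. Lean on these libraries where they do the work, as an engineer would, in place of code of your own. Each camera call takes 0.05 s, during which the arm holds its last target. There are 200 camera calls.

## Task

Set up a soil consolidation test: first turn the drain cock fully shut against its stop, and with it shut stack all the bar weights lying on the bench (two to four of them) right way up in one pile centred on the cell's round loading cap, largest at the bottom, their long sides in line so that each rests with its whole base on the one below, and hang the drip can by its bail on the stand's hook, clear of the table. Only when the pile stands and the can hangs, turn the cock fully open against its other stop to start drainage; leave the pile standing, the can hanging and the other things on the bench where they are.

Things in the scene. Friction and masses are not known exactly. Their poses are not given: they have to be found in the camera images.
- w1: cast dark-steel bar weight, a flat oblong block 92 mm long (its x) by 66 mm wide (its y) by 22 mm high, about 0.92 kg; origin at the centre of its underside, z up (the face with a bright plug and two scored lines is its top); may be absent (None)
- w2: cast dark-steel bar weight, a flat oblong block 74 mm long (its x) by 50 mm wide (its y) by 22 mm high, about 0.57 kg; origin at the centre of its underside, z up (the face with a bright plug and two scored lines is its top); may be absent (None)
- w3: cast dark-steel bar weight, a flat oblong block 56 mm long (its x) by 34 mm wide (its y) by 22 mm high, about 0.3 kg; origin at the centre of its underside, z up (the face with a bright plug and two scored lines is its top); may be absent (None)
- w4: cast dark-steel bar weight, a flat oblong block 40 mm long (its x) by 20 mm wide (its y) by 22 mm high, about 0.13 kg; origin at the centre of its underside, z up (the face with a bright plug and two scored lines is its top); may be absent (None)
- cap_top (a point): centre of the top face of the consolidation cell's round steel loading cap, a fixed flat disc of 140 mm diameter, 45 mm above the table; z up. The cell's foot is 160 mm across
- can: round aluminium drip can, 72 mm across, 55 mm high, 0.2 kg, open on top; stiff 7 mm wire bail in its y-z plane, legs 65 to 70 mm apart, rising to a shallow peak on the axis 120 mm up (the wire falls 12 mm to either side). On the peak an upright wooden grip, 14 mm (x) by 20 mm (y), 122.5 to 156.5 mm above the can's underside. Origin: centre of its underside, z up
- can_bar (a point): the peak of the can's bail (centre of the wire), on the can's axis 120 mm above its underside; same axes as the can
- hook_seat (a point): where the can should hang, on the centre line of the hook prong, 140 mm above the table. The prong is an 8 mm level rod along this point's x, from the face of a fixed perforated black upright (x = +85 mm; 40 mm wide, its top 40 mm above the prong) to x = -30 mm, where its tip turns up. The can's bail hangs across it: can's x along the prong, either way round
- hook_tip (a point): end of the hook's upturned tip: its top is 20 mm above the prong's centre line, its outer end 40 mm before the seat (at x = -40 mm in the seat's frame)
- spout (a point): mouth of the drain spout, an 8 mm copper tube that comes from the upright 15 to 30 mm under the prong's centre line and ends 18 mm behind the seat (x = +18 mm in its frame), above the hanging can
- cock (a joint): drain cock (brass quarter-turn ball valve with a black-sleeved lever on a short steel pipe): 0 = shut, lever square across the pipe, against its stop; 1.571 = open, lever in line with the pipe, against its stop. The lever turns level about a vertical axis, clockwise from above to shut. Stiff: about 0.25 N m, stays where it is left
- cock_axis (a point): on the fixed cock's vertical turning axis, at the lever's mid height, 85 mm above the table. Its x runs along the pipe; the lever points along its +x when open and along its -y when shut
- cock_grip (a point): middle of the lever's sleeve, 68 mm from the turning axis; the sleeve is 13 mm wide, 18 mm high (76 to 94 mm above the table) and reaches from 38 to 98 mm from the axis. Below it: the valve's grey foot (75 by 60 mm, 24 mm high) and the pipe (24 mm thick, its top 54 mm above the table, reaching 85 mm each side of the axis)
- tape: roll of green adhesive tape lying flat, 84 mm across, 24 mm high; leave alone
- jar: small glass jar, 52 mm across, 70 mm high; leave alone
- stone: grey porous stone disc, 60 mm across, 12 mm high; leave alone
- driver: screwdriver lying on the table; leave alone
- wrench: wrench lying on the table; leave alone
- dish: white ceramic dish, 70 mm across, 22 mm high; leave alone

How it is judged:
By the outcome, as a careful person would: the job done as asked, in the order asked, and still so for the second after the job is handed in, with the robot touching nothing.
Of w1, w2, w3, w4 only 2 to 4 are there at a start; the rules pass over those that are not, and their reading is None.
At some moment in a run one of w1, w2, can may be knocked a few centimetres aside while the robot is not near it.
Once in a run the grip may slacken for a moment while it holds something.
It also fails if it takes over 210 s, if anything falls off the work surface, if the arm or the gripper's body presses on something with over 40 N, if the wrist force passes 120 N, or if a joint passes its speed limit or range.

## Working session

There is one attempt and no reset: what is moved stays moved. The work goes in short steps, Python scripts to look and compute and a tool call to move; the robot and the scene stay as the last step left them, time stands still between calls to the robot, and variables do not carry over. Pictures are saved under pics/ and viewed, at most 14 in all, crops included, and the job is handed in when it is done.

Besides the shell and the picture viewer there is one more tool, called after ">>>" by a JSON object that holds its "op" and its "data", one argument or row to a line. step_arm: Moves the arm, as the interface text tells. Its arguments: {"type":"object","properties":{"deltas":{"type":"array","items":{"type":"object","properties":{"translation":{"type":"array","items":{"type":"number"}},"turn":{"type":"array","items":{"type":"number"}}}}},"hand":{"type":"number"}},"required":["deltas"]}

```bash
ls; mkdir -p pics
python3 - <<'E'
from cell import *
import cv2,numpy as np
print(sense(), nose_length)
for n in("scene","top"):
    f=grab_frame(n); cv2.imwrite(f"pics/{n}0.png",f["pixels"]); print(n,f["K"],f["R"],f["t"], -f["R"].T@f["t"])
E
```

```text
pics
{'clock': 0.0, 'q': array([ 1.19619675,  0.57650823,  0.02480428,  1.43788272, -0.01499845,
        1.12899629, -0.05652355]), 'qd': array([ 0.00071191,  0.00064494,  0.00019693,  0.00019859, -0.00290189,
       -0.00012416, -0.00039657]), 'joint_torque': array([ 5.55156475e-04, -7.65763593e+01,  2.25062013e+00, -2.85971081e+01,
        1.52242568e-02,  1.28217379e-02, -1.24065093e-05]), 'ee_pos': array([ 0.19342616, -0.64619874,  0.20906676]), 'tool_rot': array([-3.10686572e+00, -4.55019497e-01,  4.64001302e-04]), 'force': array([-1.08649841, -0.11552498, -0.166635  ]), 'torque': array([-0.04455786, -0.01402571,  0.01518626]), 'grasp_force': 0.0, 'gripper_width': 0.0853214620198154} 0.014
scene [[465.15388221   0.         322.71601145]
 [  0.         465.15388221 203.20054619]
 [  0.           0.           1.        ]] [[-0.69086879  0.72295969 -0.00544041]
 [ 0.53327891  0.50449769 -0.67904027]
 [-0.48817407 -0.47202898 -0.73408087]] [ 0.42358979 -0.20597236  1.56508705] [1.16652059 0.53644068 1.01134143]
top [[406.74753342   0.         315.84177369]
 [  0.         406.74753342 199.11002028]
 [  0.           0.           1.        ]] [[ 0.02365274 -0.99948138  0.02185238]
 [-0.99053685 -0.02638582 -0.1346868 ]
 [ 0.13519354 -0.01845988 -0.99064723]] [-0.0408951   0.59000379  1.04838137] [ 0.4436534  -0.00595317  1.11893548]
```

View pics/scene0.png

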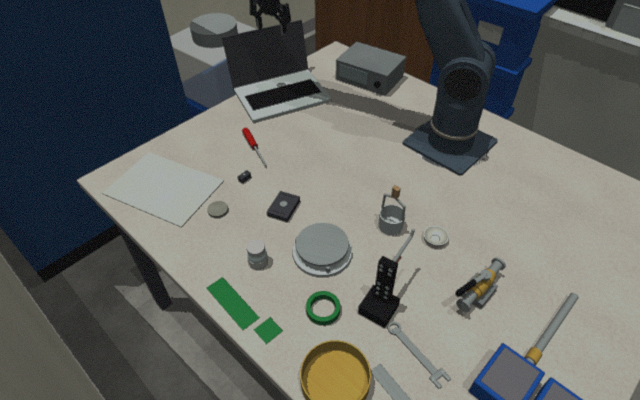

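View pics/top0.png

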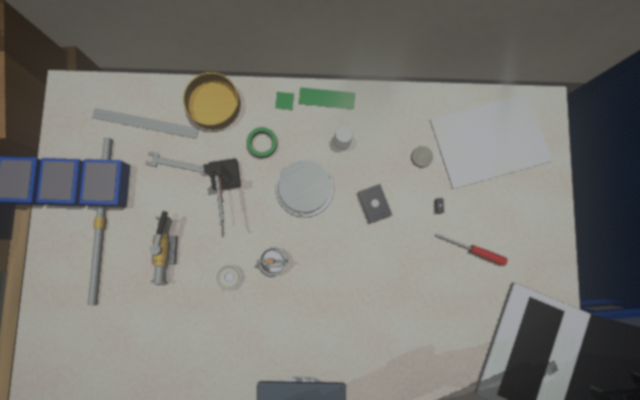

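The scene view shows the arm at the back, with the cap at (322,243), the can at (391,215), the upright at (382,290), the cock at (480,285) and dark weights at (284,206) and (244,176). The top view shows the same things: weights at (374,203) and (439,205), cap (305,188), can (272,262), upright/hook (222,180) and cock (162,248). The lever looks in line with the pipe, so it starts open or part open.

```bash
cat > h.py <<'E'
from cell import *
import cv2,numpy as np
from scipy.spatial.transform import Rotation as Ro
def ray(f,uv,z):
    uv=np.atleast_2d(np.asarray(uv,float)); C=-f["R"].T@f["t"]
    d=(np.linalg.inv(f["K"])@np.c_[uv,np.ones(len(uv))].T).T@f["R"]
    return C+d*((z-C[2])/d[:,2])[:,None]
def proj(f,X):
    p=(f["K"]@(f["R"]@np.atleast_2d(X).T+f["t"][:,None])).T
    return p[:,:2]/p[:,2:]
def crop(im,x0,y0,x1,y1,s):
    return cv2.resize(im[y0:y1,x0:x1],None,fx=s,fy=s,interpolation=cv2.INTER_CUBIC)
def tri(fa,ua,fb,ub):
    P=[f["K"]@np.c_[f["R"],f["t"]] for f in(fa,fb)]
    X=cv2.triangulatePoints(P[0],P[1],np.array(ua,float),np.array(ub,float)).ravel(); return X[:3]/X[3]
E
python3 - <<'E'
from h import *
t=cv2.convertScaleAbs(cv2.imread("pics/top0.png"),alpha=1.5); s=cv2.convertScaleAbs(cv2.imread("pics/scene0.png"),alpha=1.5)
a=np.vstack([np.hstack([crop(t,145,140,245,290,4),crop(s,350,180,450,330,4)])])
cv2.imwrite("pics/a.png",a)
b=np.hstack([crop(t,240,150,340,290,4),crop(s,450,250,550,390,4)][:1]+[crop(s,450,245,520,315,8)[:560,:400]])
cv2.imwrite("pics/b.png",b)
f=grab_frame("top"); g=cv2.cvtColor(f["pixels"],cv2.COLOR_BGR2GRAY)
roi=np.zeros_like(g); roi[170:230,345:460]=1
m=((g<85)&(roi>0)).astype(np.uint8)
for c in cv2.findContours(m,cv2.RETR_EXTERNAL,cv2.CHAIN_APPROX_NONE)[0]:
    if cv2.contourArea(c)<20: continue
    W=ray(f,c[:,0,:],.022)[:,:2]
    print(cv2.boundingRect(c),cv2.minAreaRect((W*1000).astype(np.float32)))
# circles: cap
hsv=cv2.cvtColor(f["pixels"],cv2.COLOR_BGR2HSV)
print(g[188,305],g[188,330:345],g[188,350:360])
E
```

```text
(435, 200, 8, 13) ((583.3014526367188, -361.7074890136719), (33.04111099243164, 19.482990264892578), 1.485669493675232)
154 [157 159 158 153 153 155 160 161 163 162 162 162 161 161 161] [163 163 162 160 161 161 162 162 161 161]
```

View pics/a.png

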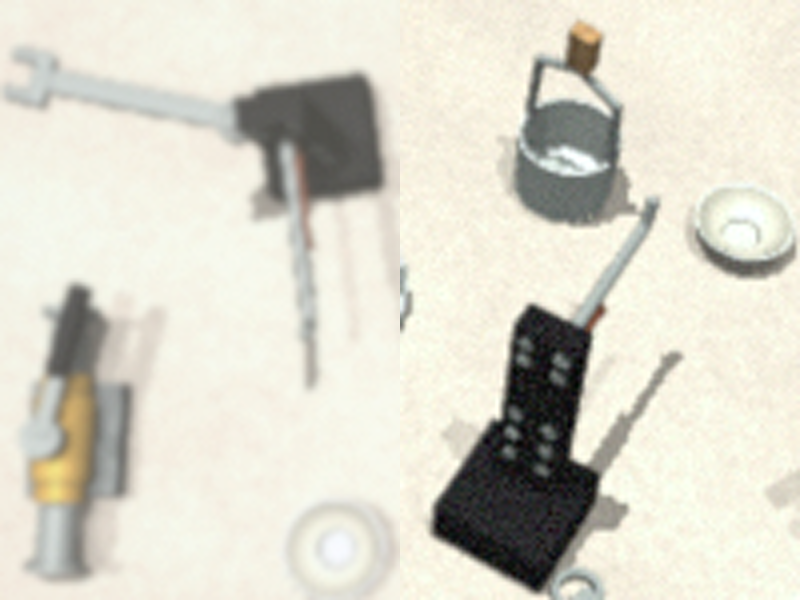

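View pics/b.png

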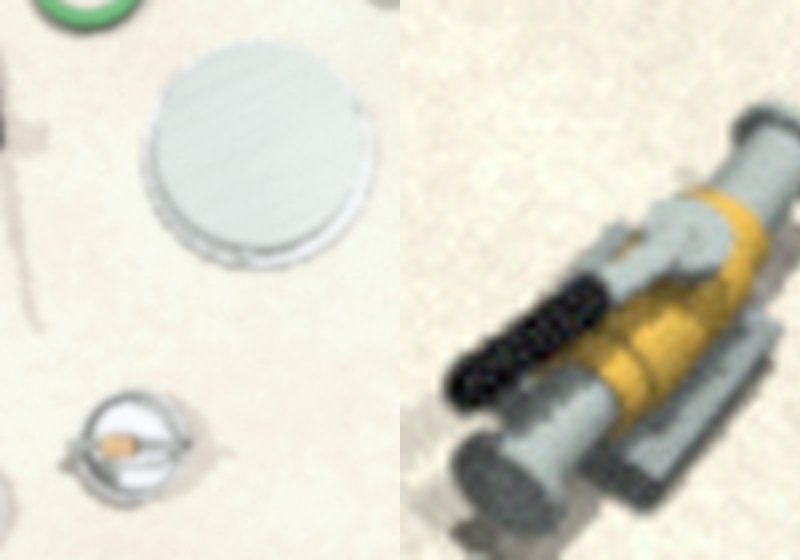

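Crop a: the prong runs in the top view from (217,176) to a tip at (222.5,236). The cock's lever pivot is near (155.5,249.5) and its sleeve tip near (164,212). Crop b: the cap disc in the top view is centred near (305,187), and the can's grip is near (270,261). The lever points roughly along the pipe but slightly off, so it is probably part open.

Run:
```python
from h import *
np.set_printoptions(precision=4,suppress=True)
T=grab_frame("top");S=grab_frame("scene")
t=T["pixels"];s=S["pixels"]
def big(im,roi,th):
    g=cv2.cvtColor(im,cv2.COLOR_BGR2GRAY);r=np.zeros_like(g);x0,y0,x1,y1=roi;r[y0:y1,x0:x1]=1
    m=((g<th)&(r>0)).astype(np.uint8)
    c=max(cv2.findContours(m,cv2.RETR_EXTERNAL,cv2.CHAIN_APPROX_NONE)[0],key=cv2.contourArea);return c
for nm,f,roi in(("bigT",T,(345,170,405,235)),("smT",T,(425,190,455,222)),("bigS",S,(262,185,305,225)),("smS",S,(232,165,256,187))):
  for th in(70,95,115):
    try:
      c=big(f["pixels"],roi,th); W=ray(f,c[:,0,:],.022)[:,:2]; r=cv2.minAreaRect((W*1000).astype(np.float32)); print(nm,th,cv2.boundingRect(c),np.round(r[0],1),np.round(r[1],1),round(r[2],1))
    except Exception as e: print(nm,th,"none")
R=lambda uv,z:ray(T,uv,z)[0]
print("axis",R((155.5,249.5),.094),"levertip",R((163.7,212.5),.094),"sleeve",R((162.5,222),.094))
print("pipe",R((159.5,278),.054),R((160.5,245),.06))
print("hook", R((217,176.25),.144),R((222.5,236),.16), R((219.5,205),.144))
print("cap",R((305,187),.045))
print("grip",R((270,261.5),.1565), "tri grip",tri(T,(269.7,261.2),S,(396.5,187.5)))
# lever tip tri & hook tip tri
print("hooktip tri",tri(T,(222.5,236),S,(350+653/4,180+200/4-0)) )
print("hooktip tri",tri(T,(222.5,236),S,(350+253/4,180+202/4)) )
print("levtip tri",tri(T,(163.7,212.5),S,(450+10/1+0,245+385/8)), "pivot tri",tri(T,(155.5,249.5),S,(450+ (700-400)/8,245+235/8)))
# cap fit
g=cv2.cvtColor(t,cv2.COLOR_BGR2GRAY)
ci=cv2.HoughCircles(cv2.GaussianBlur(g[140:230,260:350],(3,3),0),cv2.HOUGH_GRADIENT,1,10,param1=60,param2=12,minRadius=22,maxRadius=34)
for c in ci[0][:5]:
    u=c[:2]+[260,140]; print("capH",u,c[2],R(u,.045),R(u,0.), )
```

```text
bigT 70 none
bigT 95 (359, 187, 31, 36) [ 583.6 -184.7] [84.6 63.9] 21.9
bigT 115 (357, 185, 34, 39) [ 584.4 -184.4] [91.3 69.1] 21.9
smT 70 (436, 202, 1, 9) [ 583.1 -355.3] [ 0. 22.] 89.1
smT 95 (435, 199, 8, 14) [ 584.6 -362.2] [19.3 36.5] 89.1
smT 115 (434, 198, 10, 16) [ 584.7 -362.2] [24.8 42. ] 89.1
bigS 70 (267, 192, 33, 30) [ 594.  -173.8] [100.3  70.2] 21.6
bigS 95 (267, 191, 34, 31) [ 593.6 -173.7] [104.  74.] 21.5
bigS 115 (267, 191, 34, 32) [ 594.  -173.5] [106.8  76.5] 22.0
smS 70 (238, 171, 13, 12) [ 593.5 -350.3] [44.3 31.5] 0.9
smS 95 (238, 171, 14, 13) [ 593.9 -349.9] [47.5 37. ] 1.0
smS 115 (237, 170, 15, 14) [ 593.3 -350. ] [51.2 37.3] 3.2
axis [0.4468 0.3696 0.094 ] levertip [0.5394 0.3562 0.094 ] sleeve [0.5155 0.3575 0.094 ]
pipe [0.3751 0.3686 0.054 ] [0.4587 0.3702 0.06  ]
hook [0.6262 0.2169 0.144 ] [0.4816 0.1924 0.16  ] [0.5563 0.207  0.144 ]
cap [0.6221 0.0038 0.045 ]
grip [0.4252 0.0796 0.1565] tri grip [0.4243 0.0829 0.1516]
hooktip tri [0.4474 0.308  0.2144]
hooktip tri [0.4867 0.1948 0.1248]
levtip tri [0.5385 0.3624 0.0842] pivot tri [0.4445 0.3797 0.0767]
capH [304.5 188.5] 30.2 [0.618 0.005 0.045] [0.6253 0.0055 0.    ]
capH [306.5 178.5] 32.2 [0.6453 0.0004 0.045 ] [0.6538 0.0007 0.    ]
```

Run:
```python
from h import *
t=cv2.convertScaleAbs(cv2.imread("pics/top0.png"),alpha=1.7); s=cv2.convertScaleAbs(cv2.imread("pics/scene0.png"),alpha=1.7)
L=np.vstack([crop(t,200,155,250,245,6)]) # 300x540
M=crop(s,365,225,425,315,6)[:540]   # 360... 
A=crop(s,232,165,256,187,6); B=crop(t,427,192,451,217,6)
C=np.vstack([A,B,np.zeros((540-A.shape[0]-B.shape[0],144,3),np.uint8)])
cv2.imwrite("pics/c.png",np.hstack([L,M,C])[:,:800])
```

```text
(no output)
```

View pics/c.png

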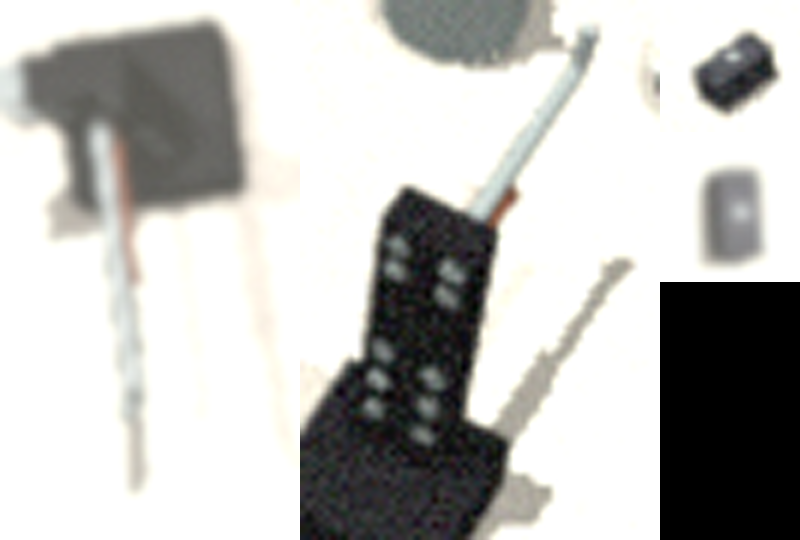

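Picture c: w4 lies right way up, with its plug visible in both views. In the top view the prong runs from (216.5,176) to about (222.2,224), and the darker piece to (222.8,236) is likely the tip or its shadow. In the scene view the tip is at (413.5,230) and the prong leaves the upright near (396,261).

Run:
```python
from h import *
np.set_printoptions(precision=4,suppress=True)
T=grab_frame("top");S=grab_frame("scene")
print("S tip z.16",ray(S,(413.5,229.8),.16),"T z.16",ray(T,[(222.2,224.5),(222.8,236)],.16), "S prong z.144",ray(S,[(409,240),(396,260.5)],.144))
print("tri a",tri(T,(222.2,224),S,(413.5,230)),"tri b",tri(T,(222.8,236),S,(413.5,230)))
for y in range(226,240,1): print(y, T["pixels"][y,218:228].mean(1).astype(int))
# upright top corners in scene (z=.18)
print("upright top z.18",ray(S,[(365+80/6,225+213/6),(365+105/6,225+186/6),(365+195/6,225+232/6)],.18), ray(T,[(200+25/6,155+55/6),(200+100/6,155+45/6)],.18))
# grip / bail in scene: bail ends
print("bail T", ray(T,[(240+70/4,150+465/4),(240+185/4,150+442/4)],.108))
print("can rim T z.055",ray(T,(240+133/4,150+447/4),.055))
# grip by colour
for f,r in((T,(255,250,290,272)),(S,(380,180,410,200))):
    h=cv2.cvtColor(f["pixels"],cv2.COLOR_BGR2HSV);m=np.zeros(h.shape[:2],np.uint8)
    m[r[1]:r[3],r[0]:r[2]]=((h[...,0]<22)&(h[...,1]>90))[r[1]:r[3],r[0]:r[2]]
    ys,xs=np.nonzero(m);print(len(xs),xs.min(),xs.max(),ys.min(),ys.max(),xs.mean(),ys.mean()); 
    print(ray(f,(xs.mean(),ys.mean()),.14),ray(f,(xs.mean(),ys.mean()),.1565))
# scene cap: bright-disc edge fit
for f,r in((S,(285,215,360,280)),(T,(262,145,348,230))):
    g=cv2.cvtColor(f["pixels"],cv2.COLOR_BGR2GRAY)[r[1]:r[3],r[0]:r[2]]
    _,m=cv2.threshold(cv2.GaussianBlur(g,(5,5),0),0,255,cv2.THRESH_BINARY_INV+cv2.THRESH_OTSU)
    c=max(cv2.findContours(m,cv2.RETR_EXTERNAL,cv2.CHAIN_APPROX_NONE)[0],key=cv2.contourArea)[:,0,:]+[r[0],r[1]]
    W=ray(f,c,.045)[:,:2].astype(np.float32)*1000; print("cap",cv2.boundingRect(c),cv2.fitEllipse(W),cv2.minEnclosingCircle(W))
```

```text
S tip z.16 [[0.5148 0.2042 0.16  ]] T z.16 [[0.5085 0.1946 0.16  ]
 [0.4817 0.1917 0.16  ]] S prong z.144 [[0.5352 0.2088 0.144 ]
 [0.6035 0.2228 0.144 ]]
tri a [0.5089 0.199  0.1498] tri b [0.4862 0.1943 0.126 ]
226 [160 158 147 129 114 121 141 157 161 162]
227 [161 158 150 132 117 121 142 157 161 161]
228 [160 159 150 134 117 122 141 156 161 160]
229 [161 159 151 132 117 122 142 156 161 160]
230 [160 159 151 133 117 122 142 156 160 161]
231 [160 159 151 132 117 121 139 155 160 162]
232 [160 159 152 134 117 118 136 152 158 162]
233 [161 160 152 133 117 118 134 150 158 160]
234 [161 160 153 134 116 120 138 153 159 159]
235 [160 160 153 135 120 124 143 155 159 160]
236 [161 160 154 139 128 136 150 158 160 160]
237 [163 161 157 148 143 149 156 160 161 161]
238 [162 160 160 157 156 157 160 161 161 161]
239 [161 161 161 160 160 160 161 161 161 162]
upright top z.18 [[0.6534 0.2079 0.18  ]
 [0.6377 0.2069 0.18  ]
 [0.6314 0.2434 0.18  ]] [[0.6474 0.2402 0.18  ]
 [0.6523 0.2113 0.18  ]]
bail T [[0.4121 0.114  0.108 ]
 [0.4277 0.0442 0.108 ]]
can rim T z.055 [[0.4228 0.0803 0.055 ]]Traceback (most recent call last):
  File "<stdin>", line 16, in <module>
    return umr_minimum(a, axis, None, out, keepdims, initial, where)
ValueError: zero-size array to reduction operation minimum which has no identity
```

Run:
```python
from h import *
np.set_printoptions(precision=4,suppress=True)
T=grab_frame("top");S=grab_frame("scene")
print("S pivot,levtip z.094",ray(S,[(487,273.5),(458.5,292)],.094))
for f,r in((T,(258,250,290,275)),(S,(380,180,410,200))):
    p=f["pixels"].astype(int);m=np.zeros(p.shape[:2],np.uint8)
    m[r[1]:r[3],r[0]:r[2]]=((p[...,2]-p[...,0])>35)[r[1]:r[3],r[0]:r[2]]
    ys,xs=np.nonzero(m);print(len(xs),xs.min(),xs.max(),ys.min(),ys.max(),xs.mean(),ys.mean(),ray(f,(xs.mean(),ys.mean()),.148))
for f,r in((S,(285,215,360,280)),(T,(262,145,348,230))):
    g=cv2.cvtColor(f["pixels"],cv2.COLOR_BGR2GRAY)[r[1]:r[3],r[0]:r[2]]
    _,m=cv2.threshold(cv2.GaussianBlur(g,(3,3),0),0,255,cv2.THRESH_BINARY_INV+cv2.THRESH_OTSU)
    c=max(cv2.findContours(m,cv2.RETR_EXTERNAL,cv2.CHAIN_APPROX_NONE)[0],key=cv2.contourArea)
    cv2.imwrite(f"pics/m{r[0]}.png",m)
    c=c[:,0,:]+[r[0],r[1]]
    W=ray(f,c,.045)[:,:2].astype(np.float32)*1000; print("cap",cv2.boundingRect(c),cv2.fitEllipse(W),cv2.minEnclosingCircle(W))
    # radial profile: strongest edge near 70mm about guess
    best=[]
    for a in np.arange(0,2*np.pi,.15):
        rr=np.arange(62,78,.5)/1000; P=np.c_[.622+rr*np.cos(a),.003+rr*np.sin(a),0*rr+.045]
        uv=proj(f,P).astype(np.float32); G=cv2.cvtColor(f["pixels"],cv2.COLOR_BGR2GRAY).astype(np.float32)
        v=cv2.remap(cv2.GaussianBlur(G,(3,3),0),uv[:,0].reshape(1,-1),uv[:,1].reshape(1,-1),cv2.INTER_LINEAR)[0]
        k=np.argmax(abs(np.gradient(v))); best.append(P[k,:2]*1000)
    print("edge",cv2.fitEllipseAMS(np.array(best,np.float32)))
```

```text
S pivot,levtip z.094 [[0.4538 0.3828 0.094 ]
 [0.5431 0.3619 0.094 ]]
31 266 272 259 263 269.0 261.0 [[0.4262 0.0828 0.148 ]]
26 393 399 186 190 395.88461538461536 187.92307692307693 [[0.4222 0.0823 0.148 ]]
cap (292, 223, 61, 55) ((639.9518432617188, 25.51156234741211), (151.2328338623047, 170.97024536132812), 142.62393188476562) ((641.0375366210938, 26.187864303588867), 88.50382232666016)
edge ((627.294677734375, 8.949173927307129), (138.09768676757812, 141.28114318847656), 232.44435119628906)
cap (277, 186, 43, 32) ((209.93606567382812, 206.21278381347656), (264.66851806640625, 768.6992797851562), 0.0) ((594.7271118164062, 20.51511001586914), 62.165279388427734)
edge ((626.6417236328125, 3.9875035285949707), (137.36495971679688, 146.6111297607422), 154.92637634277344)
```

```bash
cat > d.py <<'E'
import sys
from h import *
def main(a):
    s=sense(); R=Ro.from_rotvec(s["tool_rot"]); p=s["ee_pos"]; M=R.as_matrix()
    yaw=np.degrees(np.arctan2(M[1,0],M[0,0]))
    print("t %.1f pos %s yaw %.1f tilt %.2f F %s w %.4f gf %.1f q %s"%(s["clock"],np.round(p,4),yaw,np.degrees(np.arccos(-M[2,2])),np.round(s["force"],1),s["gripper_width"],s["grasp_force"],np.round(s["q"],2)))
    # chain of waypoints x,y,z ; tool frame kept at a given yaw (last arg y=..)
    yw=yaw
    for w in a:
        if w.startswith("y="):
            yw=float(w[2:]); print("turn z",round(-(yw-yaw),2)); continue
        x=np.array(list(map(float,w.split(",")))); c,n=np.cos(np.radians(yw)),np.sin(np.radians(yw))
        Rt=np.array([[c,n,0],[n,-c,0],[0,0,-1]])
        d=Rt.T@(x-p); print(w,"delta mm",np.round(d*1000,1),"rows>=",int(np.ceil(np.linalg.norm(d)/.0417))); p=x
main(sys.argv[1:])
E
python3 d.py .45,-.40,.30 .53,.0,.30 .535,.412,.30 .535,.412,.092 .527,.384,.092 .518,.345,.092 .5,.318,.092 .471,.3,.092
```

```text
t 0.5 pos [ 0.1935 -0.6466  0.2098] yaw 16.7 tilt 0.01 F [ 0.   0.4 -0.9] w 0.0856 gf 0.0 q [ 1.2   0.58  0.02  1.44 -0.01  1.13 -0.06]
.45,-.40,.30 delta mm [ 316.4 -162.7  -90.2] rows>= 9
.53,.0,.30 delta mm [ 191.3 -360.3    0. ] rows>= 10
.535,.412,.30 delta mm [ 122.9 -393.3    0. ] rows>= 10
.535,.412,.092 delta mm [  0.   0. 208.] rows>= 5
.527,.384,.092 delta mm [-15.7  24.5   0. ] rows>= 1
.518,.345,.092 delta mm [-19.8  34.8   0. ] rows>= 1
.5,.318,.092 delta mm [-25.   20.7   0. ] rows>= 1
.471,.3,.092 delta mm [-32.9   8.9   0. ] rows>= 1
```

>>> {"op": "step_arm", "data": {
  "deltas": [
    {"translation":[0.0264,-0.0136,-0.0075],"turn":[0,0,0]},
    {"translation":[0.0264,-0.0136,-0.0075],"turn":[0,0,0]},
    {"translation":[0.0264,-0.0136,-0.0075],"turn":[0,0,0]},
    {"translation":[0.0264,-0.0136,-0.0075],"turn":[0,0,0]},
    {"translation":[0.0264,-0.0136,-0.0075],"turn":[0,0,0]},
    {"translation":[0.0264,-0.0136,-0.0075],"turn":[0,0,0]},
    {"translation":[0.0264,-0.0136,-0.0075],"turn":[0,0,0]},
    {"translation":[0.0264,-0.0136,-0.0075],"turn":[0,0,0]},
    {"translation":[0.0264,-0.0136,-0.0075],"turn":[0,0,0]},
    {"translation":[0.0264,-0.0136,-0.0075],"turn":[0,0,0]},
    {"translation":[0.0264,-0.0136,-0.0075],"turn":[0,0,0]},
    {"translation":[0.0264,-0.0136,-0.0075],"turn":[0,0,0]}
  ],
  "hand": 0.0
}}

```text
clock: 1.45
ee_pos: [0.4511, -0.3983, 0.3005]
tool_rot: [3.108, 0.455, 0.0]
force: [1.0, -1.1, -0.5]
gripper_width: 0.0002
grasp_force: 0.0
```

>>> {"op": "step_arm", "data": {
  "deltas": [
    {"translation":[0.016,-0.03,0],"turn":[0,0,0]},
    {"translation":[0.016,-0.03,0],"turn":[0,0,0]},
    {"translation":[0.016,-0.03,0],"turn":[0,0,0]},
    {"translation":[0.016,-0.03,0],"turn":[0,0,0]},
    {"translation":[0.016,-0.03,0],"turn":[0,0,0]},
    {"translation":[0.016,-0.03,0],"turn":[0,0,0]},
    {"translation":[0.016,-0.03,0],"turn":[0,0,0]},
    {"translation":[0.016,-0.03,0],"turn":[0,0,0]},
    {"translation":[0.016,-0.03,0],"turn":[0,0,0]},
    {"translation":[0.016,-0.03,0],"turn":[0,0,0]},
    {"translation":[0.016,-0.03,0],"turn":[0,0,0]},
    {"translation":[0.016,-0.03,0],"turn":[0,0,0]}
  ]
}}

```text
clock: 2.45
ee_pos: [0.531, 0.002, 0.3002]
tool_rot: [3.108, 0.455, 0.001]
force: [0.7, -0.5, 0.3]
gripper_width: -0.0002
grasp_force: 0.0
```

>>> {"op": "step_arm", "data": {
  "deltas": [
    {"translation":[0.0102,-0.0328,0],"turn":[0,0,0]},
    {"translation":[0.0102,-0.0328,0],"turn":[0,0,0]},
    {"translation":[0.0102,-0.0328,0],"turn":[0,0,0]},
    {"translation":[0.0102,-0.0328,0],"turn":[0,0,0]},
    {"translation":[0.0102,-0.0328,0],"turn":[0,0,0]},
    {"translation":[0.0102,-0.0328,0],"turn":[0,0,0]},
    {"translation":[0.0102,-0.0328,0],"turn":[0,0,0]},
    {"translation":[0.0102,-0.0328,0],"turn":[0,0,0]},
    {"translation":[0.0102,-0.0328,0],"turn":[0,0,0]},
    {"translation":[0.0102,-0.0328,0],"turn":[0,0,0]},
    {"translation":[0.0102,-0.0328,0],"turn":[0,0,0]},
    {"translation":[0.0102,-0.0328,0],"turn":[0,0,0]}
  ]
}}

```text
clock: 3.45
ee_pos: [0.5352, 0.4142, 0.3]
tool_rot: [3.108, 0.455, 0.0]
force: [0.8, 0.6, 1.0]
gripper_width: -0.0
grasp_force: 0.0
```

```bash
python3 d.py .535,.412,.15 .535,.412,.092 .527,.384,.092 .518,.345,.092 .5,.318,.092 .471,.3,.092
python3 - <<'E'
from h import *
T=grab_frame("top");S=grab_frame("scene")
t=cv2.convertScaleAbs(T["pixels"],alpha=1.5);s=cv2.convertScaleAbs(S["pixels"],alpha=1.5)
cv2.imwrite("pics/d.png",np.hstack([crop(t,120,150,240,300,3),crop(s,430,200,550,350,3)]))
E
```

```text
t 3.5 pos [0.5352 0.4142 0.3   ] yaw 16.6 tilt 0.01 F [0.8 0.6 1. ] w -0.0000 gf 0.0 q [-0.58  0.53 -0.28  1.28  0.14  1.35 -2.13]
.535,.412,.15 delta mm [ -0.8   2.  150. ] rows>= 4
.535,.412,.092 delta mm [ 0.  0. 58.] rows>= 2
.527,.384,.092 delta mm [-15.7  24.5   0. ] rows>= 1
.518,.345,.092 delta mm [-19.8  34.8   0. ] rows>= 1
.5,.318,.092 delta mm [-25.   20.7   0. ] rows>= 1
.471,.3,.092 delta mm [-32.9   8.9   0. ] rows>= 1
```

View pics/d.png

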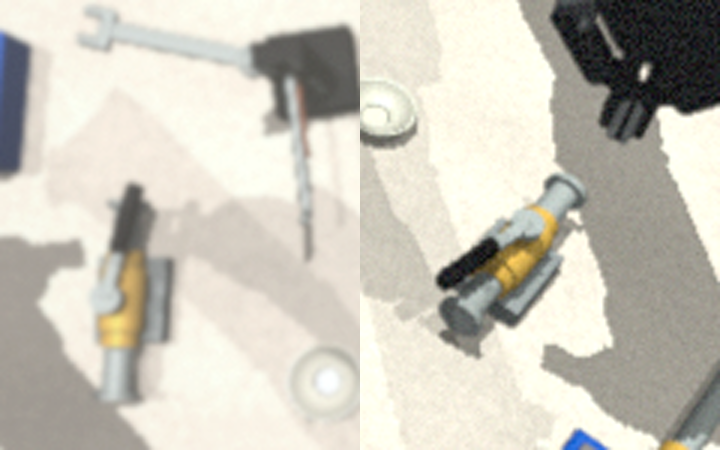

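Picture d: the lever is still near the pipe line (top sleeve tip about (164,212)) and the gripper tips are at scene (518,243). The top crop does not show the gripper, so I'll check its projection before descending.

Run:
```python
from h import *
T=grab_frame("top");S=grab_frame("scene"); 
print(proj(T,[.535,.414,.286]),proj(S,[.535,.414,.286]),proj(T,[0,0,0]),proj(S,[0,0,0]),proj(S,[.194,-.647,.2]),proj(T,[.194,-.647,.2]))
cv2.imwrite("pics/e.png",np.hstack([crop(T["pixels"],0,0,640,400,.6),crop(S["pixels"],0,0,640,400,.6)]))
```

```text
[[102.22008838 204.31723261]] [[504.79439086 251.85584378]] [[299.97542776 428.01773871]] [[448.60960641 141.98424261]] [[271.52187229  41.93993097]] [[597.2834745  376.73647707]]
```

View pics/e.png

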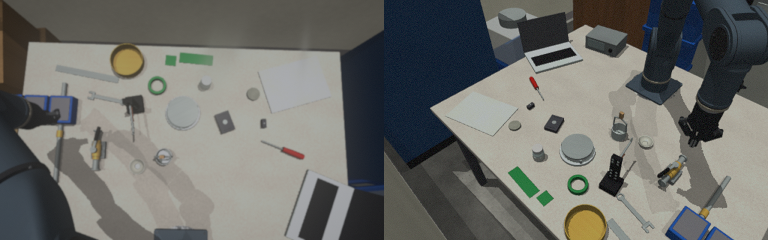

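>>> {"op": "step_arm", "data": {
  "deltas": [
    {"translation":[0,0.0005,0.03],"turn":[0,0,0]},
    {"translation":[0,0.0005,0.03],"turn":[0,0,0]},
    {"translation":[0,0.0005,0.03],"turn":[0,0,0]},
    {"translation":[0,0.0005,0.03],"turn":[0,0,0]},
    {"translation":[0,0,0.03],"turn":[0,0,0]},
    {"translation":[0,0,0.02],"turn":[0,0,0]},
    {"translation":[0,0,0],"turn":[0,0,0]}
  ]
}}

```text
clock: 4.23
ee_pos: [0.5348, 0.407, 0.1257]
tool_rot: [3.104, 0.452, -0.009]
force: [-0.5, -0.5, 0.0]
gripper_width: 0.0001
grasp_force: 0.0
```

Run:
```python
from h import *
T=grab_frame("top");S=grab_frame("scene"); p=sense()["ee_pos"]; print(p)
tip=p-[0,0,.014]; print(proj(T,tip),proj(S,tip),proj(S,[.447,.37,.094]),proj(S,[.541,.358,.094]))
t=cv2.convertScaleAbs(T["pixels"],alpha=1.5);s=cv2.convertScaleAbs(S["pixels"],alpha=1.5)
for im,f in((t,T),(s,S)):
    u=proj(f,tip)[0]; cv2.drawMarker(im,tuple(int(round(v)) for v in u),(0,0,255),cv2.MARKER_CROSS,5,1)
cv2.imwrite("pics/f.png",np.hstack([crop(t,80,150,180,290,4),crop(s,430,200,530,340,4)]))
```

```text
[0.53655274 0.40948354 0.1303771 ]
[[138.59246164 212.17126176]] [[480.86852044 297.51682504]] [[483.67670405 268.65392551]] [[457.55349969 290.41706289]]
```

View pics/f.png

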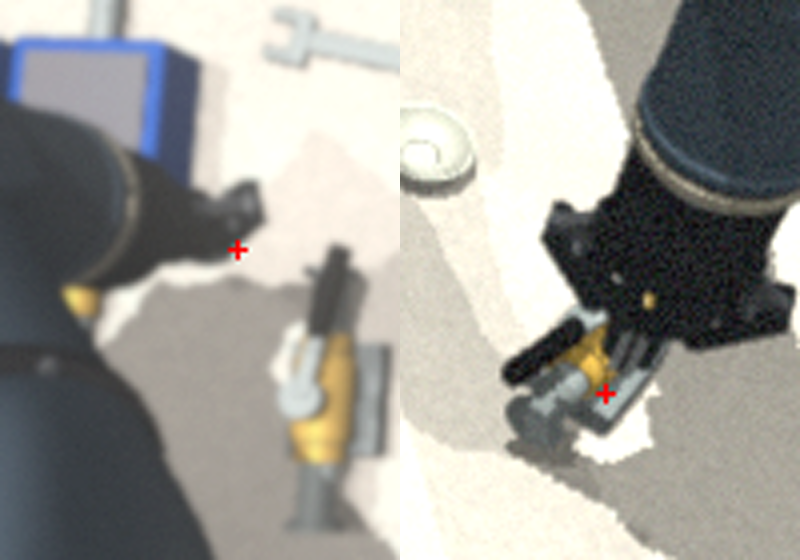

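Picture f: the fingertips appear in the scene view at about (488,290), with the projected tip at (481,297.5). The axis line agrees and the tips are partly hidden, so sideways placing is right to about 1 cm. I'll descend beside the lever and feel for it.

>>> {"op": "step_arm", "data": {
  "deltas": [
    {"translation":[0,0,0.015],"turn":[0,0,0]},
    {"translation":[0,0,0.015],"turn":[0,0,0]},
    {"translation":[0,0,0.015],"turn":[0,0,0]},
    {"translation":[0,0,0],"turn":[0,0,0]},
    {"translation":[-0.007,0.0115,0],"turn":[0,0,0]},
    {"translation":[-0.007,0.0115,0],"turn":[0,0,0]},
    {"translation":[-0.006,0.0115,0],"turn":[0,0,0]},
    {"translation":[-0.006,0.0115,0],"turn":[0,0,0]},
    {"translation":[-0.006,0.0115,0],"turn":[0,0,0]}
  ]
}}

```text
clock: 5.08
ee_pos: [0.523, 0.3464, 0.0877]
tool_rot: [-3.107, -0.454, -0.005]
force: [0.1, -0.3, -0.7]
gripper_width: 0.0002
grasp_force: 0.0
```

```bash
python3 d.py .515,.345,.085 .5,.318,.085 .472,.3,.085
```

```text
t 5.1 pos [0.523  0.3464 0.0877] yaw 16.6 tilt 0.21 F [ 0.1 -0.3 -0.7] w 0.0002 gf 0.0 q [-0.5   0.63 -0.26  1.71  0.21  0.82 -2.13]
.515,.345,.085 delta mm [-8.1 -0.9  2.7] rows>= 1
.5,.318,.085 delta mm [-22.1  21.6   0. ] rows>= 1
.472,.3,.085 delta mm [-32.    9.2   0. ] rows>= 1
```

```bash
cat > lev.py <<'E'
from h import *
S=grab_frame("scene"); g=cv2.cvtColor(S["pixels"],cv2.COLOR_BGR2GRAY)
A=np.array([.449,.373])
for th in range(10,-105,-5):
    a=np.radians(th); P=np.array([[A[0]+r*np.cos(a),A[1]+r*np.sin(a),.094] for r in(.05,.06,.07,.08,.09)])
    uv=proj(S,P); print(th,[int(g[int(round(v)),int(round(u))]) for u,v in uv],end=" | ")
E
python3 lev.py
```

```text
10 [83, 90, 77, 91, 81] | 5 [38, 66, 61, 72, 72] | 0 [12, 16, 19, 40, 47] | -5 [15, 12, 9, 19, 20] | -10 [42, 56, 64, 66, 76] | -15 [152, 70, 149, 181, 182] | -20 [97, 27, 36, 175, 162] | -25 [11, 61, 48, 177, 166] | -30 [24, 30, 51, 146, 174] | -35 [22, 63, 47, 180, 162] | -40 [19, 31, 75, 175, 162] | -45 [14, 19, 182, 178, 164] | -50 [28, 14, 115, 143, 174] | -55 [19, 17, 17, 44, 184] | -60 [43, 27, 34, 22, 146] | -65 [20, 9, 11, 29, 41] | -70 [20, 29, 19, 24, 24] | -75 [24, 24, 24, 8, 24] | -80 [25, 15, 21, 32, 39] | -85 [14, 17, 15, 18, 31] | -90 [29, 24, 17, 28, 11] | -95 [21, 19, 13, 26, 18] | -100 [20, 23, 25, 13, 23] |
```

Run:
```python
from h import *
S=grab_frame("scene");T=grab_frame("top")
s=cv2.convertScaleAbs(S["pixels"],alpha=1.8);t=cv2.convertScaleAbs(T["pixels"],alpha=1.8)
cv2.imwrite("pics/g.png",np.hstack([crop(s,430,220,530,330,5),crop(t,110,180,170,290,5)]))
p=sense()["ee_pos"]; print((proj(S,p-[0,0,.014])-[430,220])*5)
```

```text
[[127.798974   337.50681971]]
```

View pics/g.png

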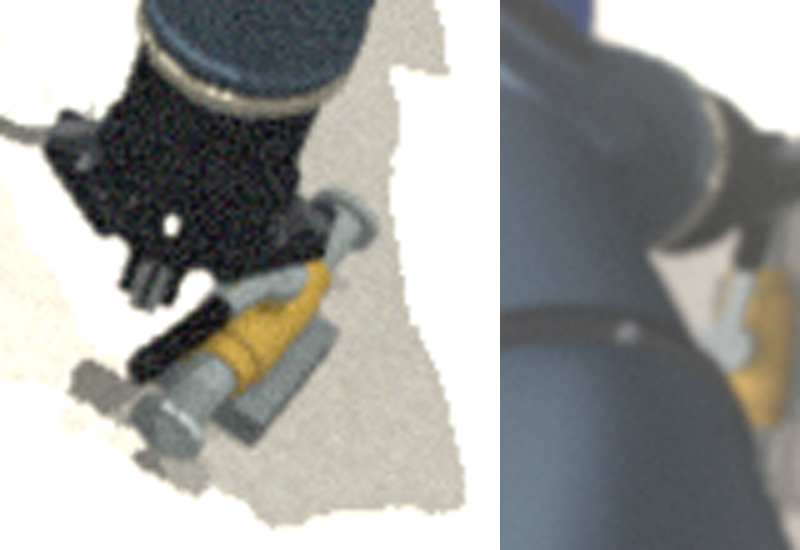

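Picture g: the closed fingertips (scene about (460,280)) have passed above the lever, which is unmoved. They stand about 25 mm higher than nose_length suggests, so I'll calibrate the height with a soft touch on clear table.

>>> {"op": "step_arm", "data": {
  "deltas": [
    {"translation":[0,0,-0.02],"turn":[0,0,0]},
    {"translation":[0,0,-0.02],"turn":[0,0,0]},
    {"translation":[0.012,-0.023,0],"turn":[0,0,0]},
    {"translation":[0.012,-0.023,0],"turn":[0,0,0]},
    {"translation":[0.012,-0.023,0],"turn":[0,0,0]},
    {"translation":[0.012,-0.023,0],"turn":[0,0,0]},
    {"translation":[0,0,0.02],"turn":[0,0,0]},
    {"translation":[0,0,0.02],"turn":[0,0,0]},
    {"translation":[0,0,0.02],"turn":[0,0,0]},
    {"translation":[0,0,0.02],"turn":[0,0,0]},
    {"translation":[0,0,0.015],"turn":[0,0,0]},
    {"translation":[0,0,0],"turn":[0,0,0]}
  ]
}}

```text
clock: 6.23
ee_pos: [0.54, 0.4486, 0.0275]
tool_rot: [3.107, 0.456, -0.005]
force: [-0.1, -1.2, 0.4]
gripper_width: 0.0001
grasp_force: 0.0
```

```bash
python3 d.py
python3 - <<'E'
from h import *
S=grab_frame("scene");p=sense()["ee_pos"]
print(proj(S,[p-[0,0,.014],p,p+[0,0,.012]]))
s=cv2.convertScaleAbs(S["pixels"],alpha=1.8)
u=proj(S,p-[0,0,.014])[0]; x,y=int(u[0]),int(u[1]);print(x,y)
cv2.drawMarker(s,(x,y),(0,0,255),cv2.MARKER_CROSS,3,1)
cv2.imwrite("pics/h.png",crop(s,x-40,y-50,x+50,y+30,7))
E
```

```text
t 6.2 pos [0.54   0.4486 0.0275] yaw 16.7 tilt 0.20 F [-0.1 -1.2  0.4] w 0.0001 gf 0.0 q [-0.63  0.8  -0.24  1.53  0.23  0.84 -2.23]
[[484.36304727 332.04281979]
 [485.88587591 329.14121084]
 [487.21468605 326.60928618]]
484 332
```

View pics/h.png

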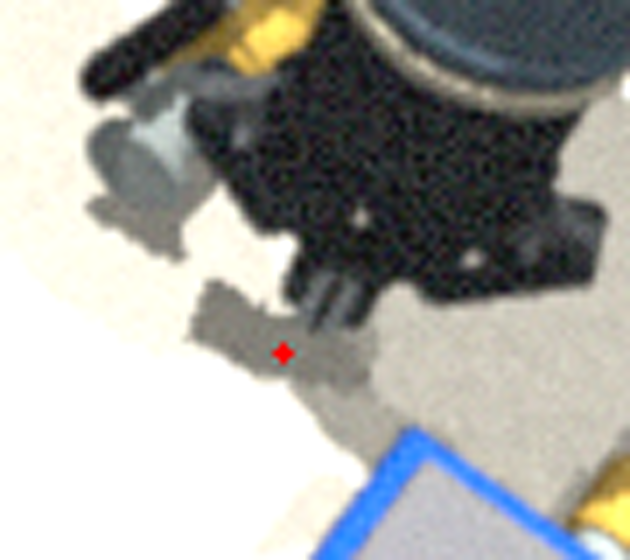

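Picture h: the fingertips (about (483,327) in the scene) still stand well off their shadow on the table. I'll lower gently to contact.

>>> {"op": "step_arm", "data": {
  "deltas": [
    {"translation":[0,0,0.004],"turn":[0,0,0]},
    {"translation":[0,0,0.004],"turn":[0,0,0]},
    {"translation":[0,0,0],"turn":[0,0,0]}
  ]
}}

```text
clock: 6.53
ee_pos: [0.5416, 0.4488, 0.0224]
tool_rot: [-3.108, -0.455, -0.001]
force: [-0.0, -1.0, -0.4]
gripper_width: -0.0001
grasp_force: 0.0
```

>>> {"op": "step_arm", "data": {
  "deltas": [
    {"translation":[0,0,0.003],"turn":[0,0,0]},
    {"translation":[0,0,0.002],"turn":[0,0,0]},
    {"translation":[0,0,0],"turn":[0,0,0]}
  ]
}}

```text
clock: 6.78
ee_pos: [0.5413, 0.4482, 0.0168]
tool_rot: [3.108, 0.455, -0.0]
force: [-1.2, 0.5, -0.4]
gripper_width: -0.0
grasp_force: 0.0
```

>>> {"op": "step_arm", "data": {
  "deltas": [
    {"translation":[0,0,0.002],"turn":[0,0,0]},
    {"translation":[0,0,0.002],"turn":[0,0,0]},
    {"translation":[0,0,0],"turn":[0,0,0]}
  ]
}}

```text
clock: 7.03
ee_pos: [0.5412, 0.4482, 0.0125]
tool_rot: [3.108, 0.455, -0.001]
force: [0.0, -0.5, 1.0]
gripper_width: -0.0
grasp_force: 0.0
```

>>> {"op": "step_arm", "data": {
  "deltas": [
    {"translation":[0,0,0.002],"turn":[0,0,0]},
    {"translation":[0,0,0.001],"turn":[0,0,0]},
    {"translation":[0,0,0],"turn":[0,0,0]}
  ]
}}

```text
clock: 7.28
ee_pos: [0.5413, 0.4482, 0.0096]
tool_rot: [3.108, 0.455, -0.001]
force: [-0.2, -1.2, -0.6]
gripper_width: -0.0004
grasp_force: 0.0
```

>>> {"op": "step_arm", "data": {
  "deltas": [
    {"translation":[0,0,0.002],"turn":[0,0,0]},
    {"translation":[0,0,0.002],"turn":[0,0,0]},
    {"translation":[0,0,0],"turn":[0,0,0]}
  ]
}}

```text
clock: 7.53
ee_pos: [0.5412, 0.4481, 0.0054]
tool_rot: [3.108, 0.455, -0.001]
force: [-0.3, 1.2, -0.3]
gripper_width: -0.0001
grasp_force: 0.0
```

>>> {"op": "step_arm", "data": {
  "deltas": [
    {"translation":[0,0,0.002],"turn":[0,0,0]},
    {"translation":[0,0,0.002],"turn":[0,0,0]},
    {"translation":[0,0,0],"turn":[0,0,0]}
  ]
}}

```text
clock: 7.78
ee_pos: [0.5412, 0.4482, 0.0014]
tool_rot: [3.108, 0.455, -0.001]
force: [-0.2, -0.1, -0.3]
gripper_width: 0.0004
grasp_force: 0.0
```

>>> {"op": "step_arm", "data": {
  "deltas": [
    {"translation":[0,0,0.002],"turn":[0,0,0]},
    {"translation":[0,0,0.001],"turn":[0,0,0]},
    {"translation":[0,0,0],"turn":[0,0,0]}
  ]
}}

```text
clock: 8.03
ee_pos: [0.5413, 0.4482, -0.0014]
tool_rot: [3.108, 0.455, -0.001]
force: [-1.0, -0.3, -0.3]
gripper_width: -0.0001
grasp_force: 0.0
```

>>> {"op": "step_arm", "data": {
  "deltas": [
    {"translation":[0,0,0.002],"turn":[0,0,0]},
    {"translation":[0,0,0.002],"turn":[0,0,0]},
    {"translation":[0,0,0],"turn":[0,0,0]}
  ]
}}

```text
clock: 8.28
ee_pos: [0.5412, 0.4482, -0.0056]
tool_rot: [3.108, 0.455, -0.001]
force: [-0.1, 0.6, 0.3]
gripper_width: 0.0004
grasp_force: 0.0
```

>>> {"op": "step_arm", "data": {
  "deltas": [
    {"translation":[0,0,0.002],"turn":[0,0,0]},
    {"translation":[0,0,0.002],"turn":[0,0,0]},
    {"translation":[0,0,0],"turn":[0,0,0]}
  ]
}}

```text
clock: 8.53
ee_pos: [0.5412, 0.4482, -0.0096]
tool_rot: [3.108, 0.455, -0.001]
force: [-0.0, 0.3, -0.1]
gripper_width: 0.0004
grasp_force: 0.0
```

>>> {"op": "step_arm", "data": {
  "deltas": [
    {"translation":[0,0,0.002],"turn":[0,0,0]},
    {"translation":[0,0,0.001],"turn":[0,0,0]},
    {"translation":[0,0,0],"turn":[0,0,0]}
  ]
}}

```text
clock: 8.78
ee_pos: [0.5413, 0.4482, -0.0124]
tool_rot: [3.108, 0.455, -0.001]
force: [0.1, -1.0, -0.1]
gripper_width: 0.0003
grasp_force: 0.0
```

>>> {"op": "step_arm", "data": {
  "deltas": [
    {"translation":[0,0,0.002],"turn":[0,0,0]},
    {"translation":[0,0,0.001],"turn":[0,0,0]},
    {"translation":[0,0,0],"turn":[0,0,0]}
  ]
}}

```text
clock: 9.03
ee_pos: [0.5412, 0.4482, -0.0154]
tool_rot: [3.108, 0.455, -0.001]
force: [-0.2, -0.3, 0.1]
gripper_width: -0.0001
grasp_force: 0.0
```

>>> {"op": "step_arm", "data": {
  "deltas": [
    {"translation":[0,0,0.002],"turn":[0,0,0]},
    {"translation":[0,0,0.001],"turn":[0,0,0]},
    {"translation":[0,0,0],"turn":[0,0,0]}
  ]
}}

```text
clock: 9.28
ee_pos: [0.5413, 0.4482, -0.0184]
tool_rot: [3.108, 0.455, -0.0]
force: [0.1, 0.6, -1.4]
gripper_width: 0.0001
grasp_force: 0.0
```

```bash
python3 d.py
python3 - <<'E'
from h import *
S=grab_frame("scene");p=sense()["ee_pos"]
s=cv2.convertScaleAbs(S["pixels"],alpha=1.8)
cv2.imwrite("pics/i.png",crop(s,444,282,534,362,7))
E
```

```text
t 9.3 pos [ 0.5413  0.4482 -0.0184] yaw 16.7 tilt 0.02 F [ 0.1  0.6 -1.4] w 0.0001 gf 0.0 q [-0.63  0.85 -0.23  1.56  0.25  0.76 -2.24]
```

View pics/i.png

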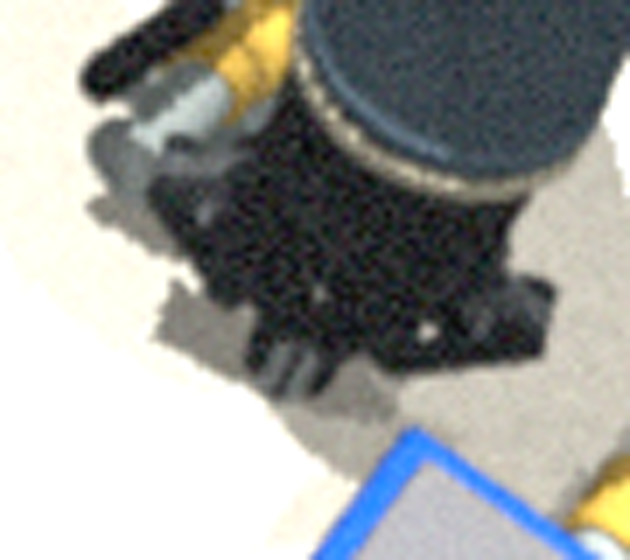

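Picture i: the fingertips (about (485,337)) are now just above their shadow, close to contact.

>>> {"op": "step_arm", "data": {
  "deltas": [
    {"translation":[0,0,0.002],"turn":[0,0,0]},
    {"translation":[0,0,0.001],"turn":[0,0,0]},
    {"translation":[0,0,0],"turn":[0,0,0]}
  ]
}}

```text
clock: 9.58
ee_pos: [0.5414, 0.4484, -0.0211]
tool_rot: [-3.108, -0.455, -0.0]
force: [-0.4, -0.1, -0.1]
gripper_width: 0.0001
grasp_force: 0.0
```

>>> {"op": "step_arm", "data": {
  "deltas": [
    {"translation":[0,0,0.002],"turn":[0,0,0]},
    {"translation":[0,0,0.001],"turn":[0,0,0]},
    {"translation":[0,0,0],"turn":[0,0,0]}
  ]
}}

```text
clock: 9.83
ee_pos: [0.5414, 0.4485, -0.0213]
tool_rot: [-3.108, -0.455, -0.002]
force: [-7.5, -6.7, 25.3]
gripper_width: 0.0003
grasp_force: 12.9
```

Contact comes at a reported z of -0.021, so the shut fingertips stand 21 mm above the reported TCP height. I'll carry that correction through: tip_z = ee_z + 0.021. Now I'll lift and push the lever at the right height.

>>> {"op": "step_arm", "data": {
  "deltas": [
    {"translation":[0,0,-0.02],"turn":[0,0,0]},
    {"translation":[0,0,-0.03],"turn":[0,0,0]},
    {"translation":[0,0,-0.029],"turn":[0,0,0]},
    {"translation":[0,0,0],"turn":[0,0,0]},
    {"translation":[-0.004,0.014,0],"turn":[0,0,0]},
    {"translation":[-0.004,0.014,0],"turn":[0,0,0]},
    {"translation":[-0.004,0.014,0],"turn":[0,0,0]},
    {"translation":[-0.006,0.012,0],"turn":[0,0,0]},
    {"translation":[-0.006,0.011,0],"turn":[0,0,0]},
    {"translation":[0,0,0],"turn":[0,0,0]}
  ]
}}

```text
clock: 10.72
ee_pos: [0.5374, 0.3766, 0.0548]
tool_rot: [3.108, 0.452, -0.0]
force: [-0.2, 0.4, 0.1]
gripper_width: -0.0001
grasp_force: 0.0
```

```bash
python3 d.py .527,.384,.053 .518,.345,.053 .5,.318,.053 .471,.3,.053
```

```text
t 10.7 pos [0.5374 0.3766 0.0548] yaw 16.5 tilt 0.08 F [-0.2  0.4  0.1] w -0.0001 gf 0.0 q [-0.53  0.71 -0.25  1.65  0.23  0.81 -2.17]
.527,.384,.053 delta mm [ -7.8 -10.1   1.8] rows>= 1
.518,.345,.053 delta mm [-19.7  34.8   0. ] rows>= 1
.5,.318,.053 delta mm [-24.9  20.8   0. ] rows>= 1
.471,.3,.053 delta mm [-32.9   9.    0. ] rows>= 1
```

>>> {"op": "step_arm", "data": {
  "deltas": [
    {"translation":[-0.003,0.006,0],"turn":[0,0,0]},
    {"translation":[-0.003,0.006,0],"turn":[0,0,0]},
    {"translation":[-0.004,0.006,0],"turn":[0,0,0]}
  ]
}}

```text
clock: 10.97
ee_pos: [0.5325, 0.3603, 0.055]
tool_rot: [-3.106, -0.457, -0.001]
force: [0.2, 3.5, 0.4]
gripper_width: -0.0001
grasp_force: 1.7
```

>>> {"op": "step_arm", "data": {
  "deltas": [
    {"translation":[-0.004,0.006,0],"turn":[0,0,0]},
    {"translation":[-0.004,0.006,0],"turn":[0,0,0]},
    {"translation":[-0.004,0.006,0],"turn":[0,0,0]}
  ]
}}

```text
clock: 11.22
ee_pos: [0.5259, 0.3382, 0.055]
tool_rot: [-3.108, -0.456, -0.0]
force: [-0.4, 4.1, -0.8]
gripper_width: 0.0003
grasp_force: 1.5
```

```bash
python3 d.py .5,.318,.053 .471,.3,.053;python3 - <<'E'
from h import *
S=grab_frame("scene");p=sense()["ee_pos"]
s=cv2.convertScaleAbs(S["pixels"],alpha=1.8)
u=proj(S,p+[0,0,.021])[0]; x,y=int(round(u[0])),int(round(u[1]));print(x,y)
cv2.drawMarker(s,(x,y),(0,0,255),cv2.MARKER_CROSS,3,1)
cv2.imwrite("pics/j.png",crop(s,430,230,530,320,6))
E
```

```text
t 11.2 pos [0.5259 0.3382 0.055 ] yaw 16.7 tilt 0.03 F [-0.4  4.1 -0.8] w 0.0003 gf 1.5 q [-0.49  0.67 -0.26  1.74  0.23  0.76 -2.14]
.5,.318,.053 delta mm [-30.6  12.    2. ] rows>= 1
.471,.3,.053 delta mm [-32.9   8.9   0. ] rows>= 1
452 285
```

View pics/j.png

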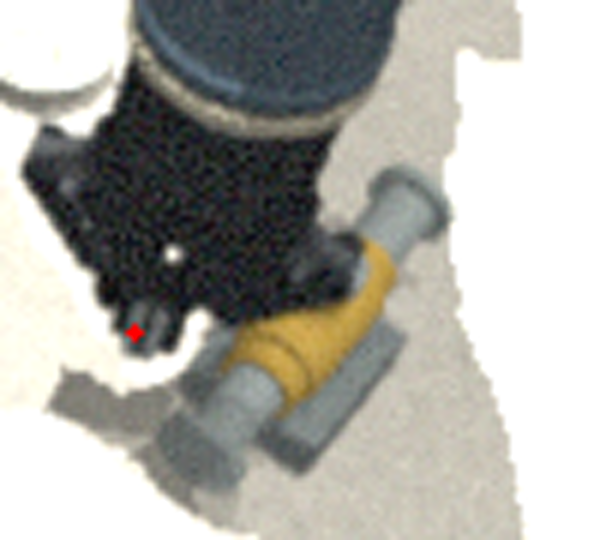

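Picture j: the fingers (scene about (453,287)) are pushing the lever round toward shut, with a reaction of about 4 N. The corrected tip marker matches to a few mm. I'll continue the arc.

>>> {"op": "step_arm", "data": {
  "deltas": [
    {"translation":[-0.008,0.0044,0],"turn":[0,0,0]},
    {"translation":[-0.008,0.0044,0],"turn":[0,0,0]},
    {"translation":[-0.008,0.0044,0],"turn":[0,0,0]},
    {"translation":[-0.008,0.0044,0],"turn":[0,0,0]},
    {"translation":[-0.0082,0.0022,0],"turn":[0,0,0]},
    {"translation":[-0.0082,0.0022,0],"turn":[0,0,0]}
  ]
}}

```text
clock: 11.77
ee_pos: [0.4856, 0.3033, 0.0551]
tool_rot: [-3.108, -0.455, -0.001]
force: [2.8, 4.2, 0.0]
gripper_width: 0.0
grasp_force: 2.0
```

>>> {"op": "step_arm", "data": {
  "deltas": [
    {"translation":[-0.0082,0.0022,0],"turn":[0,0,0]},
    {"translation":[-0.006,0,0],"turn":[0,0,0]},
    {"translation":[0,0,0],"turn":[0,0,0]}
  ]
}}

```text
clock: 12.02
ee_pos: [0.4718, 0.2964, 0.055]
tool_rot: [3.107, 0.456, -0.002]
force: [-0.0, -0.1, -0.3]
gripper_width: -0.0003
grasp_force: 0.0
```

>>> {"op": "step_arm", "data": {
  "deltas": [
    {"translation":[-0.003,-0.001,0],"turn":[0,0,0]},
    {"translation":[-0.003,-0.001,0],"turn":[0,0,0]},
    {"translation":[0,0,0],"turn":[0,0,0]}
  ]
}}

```text
clock: 12.27
ee_pos: [0.4672, 0.2962, 0.0548]
tool_rot: [3.107, 0.454, 0.0]
force: [4.2, -2.7, 0.6]
gripper_width: -0.0
grasp_force: 1.7
```

>>> {"op": "step_arm", "data": {
  "deltas": [
    {"translation":[-0.0029,-0.0009,0],"turn":[0,0,0]},
    {"translation":[-0.0029,-0.0009,0],"turn":[0,0,0]},
    {"translation":[0,0,0],"turn":[0,0,0]}
  ]
}}

```text
clock: 12.52
ee_pos: [0.4666, 0.2963, 0.0553]
tool_rot: [3.109, 0.45, 0.013]
force: [21.7, -3.9, -9.7]
gripper_width: 0.0001
grasp_force: 10.8
```

>>> {"op": "step_arm", "data": {
  "deltas": [
    {"translation":[-0.0019,-0.0006,0],"turn":[0,0,0]},
    {"translation":[-0.0019,-0.0006,0],"turn":[0,0,0]},
    {"translation":[0,0,0],"turn":[0,0,0]}
  ]
}}

```text
clock: 12.77
ee_pos: [0.4663, 0.2964, 0.0555]
tool_rot: [-3.109, -0.446, -0.021]
force: [34.1, -2.5, -16.8]
gripper_width: 0.0002
grasp_force: 16.8
```

The cock is hard against its shut stop, with the force rising to 34 N and no further motion. I'll back off, lift and go to w1.

>>> {"op": "step_arm", "data": {
  "deltas": [
    {"translation":[0.01,0.003,0],"turn":[0,0,0]},
    {"translation":[0.012,0.003,0],"turn":[0,0,0]},
    {"translation":[0,0,-0.03],"turn":[0,0,0]},
    {"translation":[0,0,-0.04],"turn":[0,0,0]},
    {"translation":[0,0,-0.04],"turn":[0,0,0]},
    {"translation":[0,0,-0.04],"turn":[0,0,0]},
    {"translation":[0,0,-0.04],"turn":[0,0,0]},
    {"translation":[0,0,-0.03],"turn":[0,0,0]},
    {"translation":[0,0,0],"turn":[0,0,0]}
  ],
  "hand": 0.0
}}

```text
clock: 13.52
ee_pos: [0.4808, 0.2998, 0.2811]
tool_rot: [-3.105, -0.455, -0.011]
force: [0.3, 0.6, -0.2]
gripper_width: 0.0001
grasp_force: 0.0
```

```bash
python3 lev.py; echo; python3 d.py y=22 .587,-.189,.27 .587,-.189,-.024
```

```text
10 [143, 143, 105, 140, 138] | 5 [132, 133, 93, 132, 134] | 0 [121, 95, 89, 93, 49] | -5 [90, 97, 112, 109, 60] | -10 [72, 97, 135, 162, 173] | -15 [86, 83, 143, 167, 177] | -20 [107, 97, 122, 155, 168] | -25 [107, 103, 86, 157, 159] | -30 [114, 101, 87, 149, 159] | -35 [155, 108, 82, 145, 157] | -40 [167, 156, 101, 146, 143] | -45 [174, 173, 113, 111, 134] | -50 [175, 170, 170, 176, 138] | -55 [173, 176, 171, 172, 163] | -60 [176, 174, 172, 169, 171] | -65 [155, 174, 167, 170, 175] | -70 [99, 171, 171, 174, 173] | -75 [21, 48, 73, 152, 173] | -80 [8, 8, 18, 19, 136] | -85 [28, 22, 10, 24, 109] | -90 [26, 12, 48, 27, 76] | -95 [139, 141, 150, 162, 170] | -100 [173, 175, 173, 173, 172] | 
t 13.6 pos [0.4801 0.299  0.2779] yaw 16.7 tilt 0.25 F [ 0.8  0.6 -0.1] w 0.0003 gf 0.0 q [-0.42  0.37 -0.32  1.62  0.12  1.17 -2.05]
turn z -5.33
.587,-.189,.27 delta mm [-83.7 492.6   7.9] rows>= 12
.587,-.189,-.024 delta mm [  0.   0. 294.] rows>= 8
```

>>> {"op": "step_arm", "data": {
  "deltas": [
    {"translation":[0,0,0],"turn":[0,0,-5.3]},
    {"translation":[-0.0056,0.0328,0],"turn":[0,0,0]},
    {"translation":[-0.0056,0.0328,0],"turn":[0,0,0]},
    {"translation":[-0.0056,0.0328,0],"turn":[0,0,0]},
    {"translation":[-0.0056,0.0328,0],"turn":[0,0,0]},
    {"translation":[-0.0056,0.0328,0],"turn":[0,0,0]},
    {"translation":[-0.0056,0.0328,0],"turn":[0,0,0]},
    {"translation":[-0.0056,0.0328,0],"turn":[0,0,0]},
    {"translation":[-0.0056,0.0328,0],"turn":[0,0,0]},
    {"translation":[-0.0056,0.0328,0],"turn":[0,0,0]},
    {"translation":[-0.0056,0.0328,0],"turn":[0,0,0]},
    {"translation":[-0.0056,0.0328,0],"turn":[0,0,0]}
  ],
  "hand": 0.085
}}

```text
clock: 14.57
ee_pos: [0.5563, -0.0609, 0.2733]
tool_rot: [-3.083, -0.599, 0.005]
force: [0.1, 0.5, -0.6]
gripper_width: 0.0849
grasp_force: 0.0
```

>>> {"op": "step_arm", "data": {
  "deltas": [
    {"translation":[-0.0055,0.033,0],"turn":[0,0,0]},
    {"translation":[-0.0055,0.033,0],"turn":[0,0,0]},
    {"translation":[-0.0055,0.033,0],"turn":[0,0,0]},
    {"translation":[-0.0055,0.033,0],"turn":[0,0,0]},
    {"translation":[0,0,0.035],"turn":[0,0,0]},
    {"translation":[0,0,0.035],"turn":[0,0,0]},
    {"translation":[0,0,0.035],"turn":[0,0,0]},
    {"translation":[0,0,0.035],"turn":[0,0,0]},
    {"translation":[0,0,0.03],"turn":[0,0,0]},
    {"translation":[0,0,0],"turn":[0,0,0]}
  ]
}}

```text
clock: 15.4
ee_pos: [0.5812, -0.1886, 0.0977]
tool_rot: [-3.078, -0.598, 0.018]
force: [-0.3, 0.4, -1.0]
gripper_width: 0.0848
grasp_force: 0.0
```

```bash
cat > wt.py <<'E'
from h import *
# dark blobs in top view near given xy (world), rect on plane z
def wt(f,xy,z=.022,rad=.07,th=105):
    g=cv2.cvtColor(f["pixels"],cv2.COLOR_BGR2GRAY)
    c0=proj(f,[*xy,z])[0]; r=int(rad*380)
    m=np.zeros_like(g); x0,y0=int(c0[0])-r,int(c0[1])-r
    m[y0:y0+2*r,x0:x0+2*r]=(g[y0:y0+2*r,x0:x0+2*r]<th)
    c=max(cv2.findContours(m,cv2.RETR_EXTERNAL,cv2.CHAIN_APPROX_NONE)[0],key=cv2.contourArea)
    W=(ray(f,c[:,0,:],z)[:,:2]*1000).astype(np.float32); r=cv2.minAreaRect(W)
    return [np.round(v,1) for v in r]
if __name__=="__main__":
    S=grab_frame("scene");print("S",wt(S,(.588,-.18)),wt(S,(.588,-.36),rad=.035))
E
python3 wt.py; python3 d.py y=22 .587,-.189,-.024
```

```text
S [array([ 586. , -156.6]), array([106.5, 114.2]), np.float64(23.3)] [array([ 592.9, -349.3]), array([49.6, 38.2]), np.float64(1.0)]
t 15.4 pos [ 0.5831 -0.1891  0.1011] yaw 22.0 tilt 0.52 F [-0.   0.3 -0.1] w 0.0850 gf 0.0 q [ 0.34  0.6  -0.17  1.73  0.13  0.84 -1.07]
turn z -0.02
.587,-.189,-.024 delta mm [  3.6   1.4 125.1] rows>= 4
```

>>> {"op": "step_arm", "data": {
  "deltas": [
    {"translation":[0.003,0.001,0.03],"turn":[0,0,0]},
    {"translation":[0,0,0.03],"turn":[0,0,0]},
    {"translation":[0,0,0.03],"turn":[0,0,0]},
    {"translation":[0,0,0],"turn":[0,0,0]}
  ]
}}

```text
clock: 15.78
ee_pos: [0.5871, -0.1891, 0.0116]
tool_rot: [-3.081, -0.598, 0.009]
force: [-1.7, 1.2, -0.8]
gripper_width: 0.085
grasp_force: 0.0
```

>>> {"op": "step_arm", "data": {
  "deltas": [
    {"translation":[0,0,0.006],"turn":[0,0,0]},
    {"translation":[0,0,0.006],"turn":[0,0,0]},
    {"translation":[0,0,0],"turn":[0,0,0]}
  ]
}}

```text
clock: 16.03
ee_pos: [0.5904, -0.1902, 0.004]
tool_rot: [3.083, 0.598, 0.002]
force: [-0.9, -0.5, 1.2]
gripper_width: 0.0852
grasp_force: 0.0
```

>>> {"op": "step_arm", "data": {
  "deltas": [
    {"translation":[0,0,0.006],"turn":[0,0,0]},
    {"translation":[0,0,0.005],"turn":[0,0,0]},
    {"translation":[0,0,0],"turn":[0,0,0]}
  ]
}}

```text
clock: 16.28
ee_pos: [0.5894, -0.1899, -0.0084]
tool_rot: [-3.084, -0.598, 0.001]
force: [0.2, 0.3, 0.4]
gripper_width: 0.085
grasp_force: 0.0
```

>>> {"op": "step_arm", "data": {
  "deltas": [
    {"translation":[0,0,0.005],"turn":[0,0,0]},
    {"translation":[0,0,0.003],"turn":[0,0,0]},
    {"translation":[0,0,0],"turn":[0,0,0]}
  ]
}}

```text
clock: 16.53
ee_pos: [0.5892, -0.1899, -0.0168]
tool_rot: [-3.084, -0.598, 0.001]
force: [-0.9, 0.5, 0.6]
gripper_width: 0.0852
grasp_force: 0.0
```

>>> {"op": "step_arm", "data": {
  "deltas": [
    {"translation":[0,0,0.004],"turn":[0,0,0]},
    {"translation":[0,0,0.003],"turn":[0,0,0]},
    {"translation":[0,0,0],"turn":[0,0,0]}
  ]
}}

```text
clock: 16.78
ee_pos: [0.5892, -0.1898, -0.0238]
tool_rot: [-3.084, -0.598, 0.001]
force: [0.1, 0.1, 0.3]
gripper_width: 0.0851
grasp_force: 0.0
```

>>> {"op": "step_arm", "data": {
  "deltas": [
    {"translation":[0,0,0]},
    {"translation":[0,0,0]},
    {"translation":[0,0,0]},
    {"translation":[0,0,0]},
    {"translation":[0,0,0]},
    {"translation":[0,0,0]},
    {"translation":[0,0,0]},
    {"translation":[0,0,0]}
  ],
  "hand": 0.0
}}

```text
$.deltas[0]: bad value
```

>>> {"op": "step_arm", "data": {
  "deltas": [
    {"translation":[0,0,0],"turn":[0,0,0]},
    {"translation":[0,0,0],"turn":[0,0,0]},
    {"translation":[0,0,0],"turn":[0,0,0]},
    {"translation":[0,0,0],"turn":[0,0,0]},
    {"translation":[0,0,0],"turn":[0,0,0]},
    {"translation":[0,0,0],"turn":[0,0,0]},
    {"translation":[0,0,0],"turn":[0,0,0]}
  ],
  "hand": 0.0
}}

```text
clock: 17.37
ee_pos: [0.589, -0.1882, -0.0227]
tool_rot: [-3.082, -0.6, 0.001]
force: [-3.5, 5.2, 6.2]
gripper_width: 0.0648
grasp_force: 67.2
```

>>> {"op": "step_arm", "data": {
  "deltas": [
    {"translation":[0,0,-0.01],"turn":[0,0,0]},
    {"translation":[0,0,-0.025],"turn":[0,0,0]},
    {"translation":[0,0,-0.03],"turn":[0,0,0]},
    {"translation":[0,0,-0.03],"turn":[0,0,0]},
    {"translation":[0,0,-0.015],"turn":[0,0,0]},
    {"translation":[0,0,0],"turn":[0,0,0]}
  ]
}}

```text
clock: 17.87
ee_pos: [0.5914, -0.1908, 0.0907]
tool_rot: [3.082, 0.597, 0.008]
force: [0.5, -0.5, -9.1]
gripper_width: 0.0642
grasp_force: 78.4
```

>>> {"op": "step_arm", "data": {
  "deltas": [
    {"translation":[0.0108,-0.0161,0],"turn":[0,0,0]},
    {"translation":[0.0108,-0.0161,0],"turn":[0,0,0]},
    {"translation":[0.0108,-0.0161,0],"turn":[0,0,0]},
    {"translation":[0.0108,-0.0161,0],"turn":[0,0,0]},
    {"translation":[0.0108,-0.0161,0],"turn":[0,0,0]},
    {"translation":[0.0108,-0.0161,0],"turn":[0,0,0]},
    {"translation":[0.0108,-0.0161,0],"turn":[0,0,0]},
    {"translation":[0.0108,-0.0161,0],"turn":[0,0,0]},
    {"translation":[0.0108,-0.0161,0],"turn":[0,0,0]},
    {"translation":[0.0108,-0.0161,0],"turn":[0,0,0]},
    {"translation":[0,0,0],"turn":[0,0,0]},
    {"translation":[0,0,0],"turn":[0,0,0]}
  ]
}}

```text
clock: 18.87
ee_pos: [0.6284, 0.0015, 0.0851]
tool_rot: [-3.082, -0.603, 0.004]
force: [-0.6, -0.6, -8.1]
gripper_width: 0.0642
grasp_force: 78.1
```

```bash
python3 d.py .629,.002,.0223
```

```text
t 18.9 pos [0.6284 0.0015 0.0851] yaw 22.1 tilt 0.17 F [-0.6 -0.6 -8.1] w 0.0642 gf 78.1 q [ 0.02  0.63 -0.15  1.71  0.12  0.81 -1.37]
.629,.002,.0223 delta mm [ 0.7 -0.2 62.8] rows>= 2
```

>>> {"op": "step_arm", "data": {
  "deltas": [
    {"translation":[0,0,0.02],"turn":[0,0,0]},
    {"translation":[0,0,0.02],"turn":[0,0,0]},
    {"translation":[0,0,0.014],"turn":[0,0,0]},
    {"translation":[0,0,0],"turn":[0,0,0]},
    {"translation":[0,0,0],"turn":[0,0,0]}
  ]
}}

```text
clock: 19.28
ee_pos: [0.6282, -0.0015, 0.0316]
tool_rot: [3.084, 0.597, -0.005]
force: [-0.5, 0.0, -8.3]
gripper_width: 0.0646
grasp_force: 78.0
```

>>> {"op": "step_arm", "data": {
  "deltas": [
    {"translation":[0,0,0.002],"turn":[0,0,0]},
    {"translation":[0,0,0.002],"turn":[0,0,0]},
    {"translation":[0,0,0.002],"turn":[0,0,0]},
    {"translation":[0,0,0],"turn":[0,0,0]}
  ]
}}

```text
clock: 19.62
ee_pos: [0.6296, -0.0004, 0.0271]
tool_rot: [3.084, 0.598, 0.001]
force: [-1.1, 0.0, -8.8]
gripper_width: 0.0641
grasp_force: 78.1
```

>>> {"op": "step_arm", "data": {
  "deltas": [
    {"translation":[0,0,0.001],"turn":[0,0,0]},
    {"translation":[0,0,0.001],"turn":[0,0,0]},
    {"translation":[0,0,0],"turn":[0,0,0]}
  ]
}}

```text
clock: 19.87
ee_pos: [0.6295, -0.0002, 0.0249]
tool_rot: [-3.084, -0.599, -0.0]
force: [0.0, -0.2, -8.5]
gripper_width: 0.0645
grasp_force: 78.1
```

>>> {"op": "step_arm", "data": {
  "deltas": [
    {"translation":[0.001,-0.002,0.001],"turn":[0,0,0]},
    {"translation":[0,0,0.001],"turn":[0,0,0]},
    {"translation":[0,0,0],"turn":[0,0,0]}
  ]
}}

```text
clock: 20.12
ee_pos: [0.6296, 0.0023, 0.0227]
tool_rot: [-3.084, -0.599, 0.0]
force: [-0.2, 0.1, -9.3]
gripper_width: 0.0646
grasp_force: 78.2
```

>>> {"op": "step_arm", "data": {
  "deltas": [
    {"translation":[0,0,0.001],"turn":[0,0,0]},
    {"translation":[0,0,0.001],"turn":[0,0,0]},
    {"translation":[0,0,0],"turn":[0,0,0]}
  ]
}}

```text
clock: 20.37
ee_pos: [0.6297, 0.0022, 0.0224]
tool_rot: [-3.084, -0.599, -0.001]
force: [-6.1, 0.9, 8.6]
gripper_width: 0.0645
grasp_force: 80.1
```

Seated on the cap at the predicted height. I'll release, lift, and measure w1 against the cap.

>>> {"op": "step_arm", "data": {
  "deltas": [
    {"translation":[0,0,-0.001],"turn":[0,0,0]},
    {"translation":[0,0,0],"turn":[0,0,0]},
    {"translation":[0,0,0],"turn":[0,0,0]},
    {"translation":[0,0,0],"turn":[0,0,0]},
    {"translation":[0,0,0],"turn":[0,0,0]},
    {"translation":[0,0,0],"turn":[0,0,0]}
  ],
  "hand": 0.085
}}

```text
clock: 20.87
ee_pos: [0.6298, 0.002, 0.0219]
tool_rot: [3.084, 0.598, 0.0]
force: [0.5, 0.3, -0.4]
gripper_width: 0.0854
grasp_force: 0.0
```

>>> {"op": "step_arm", "data": {
  "deltas": [
    {"translation":[0,0,-0.02],"turn":[0,0,0]},
    {"translation":[0,0,-0.03],"turn":[0,0,0]},
    {"translation":[0,0,-0.04],"turn":[0,0,0]},
    {"translation":[0,0,-0.04],"turn":[0,0,0]},
    {"translation":[0,0,-0.04],"turn":[0,0,0]},
    {"translation":[-0.015,0.037,0],"turn":[0,0,0]},
    {"translation":[-0.015,0.037,0],"turn":[0,0,0]},
    {"translation":[-0.015,0.037,0],"turn":[0,0,0]},
    {"translation":[-0.015,0.037,0],"turn":[0,0,0]},
    {"translation":[-0.015,0.037,0],"turn":[0,0,0]},
    {"translation":[-0.015,0.037,0],"turn":[0,0,0]},
    {"translation":[0,0,0],"turn":[0,0,0]}
  ]
}}

```text
clock: 21.87
ee_pos: [0.6267, -0.2493, 0.1914]
tool_rot: [3.081, 0.58, -0.004]
force: [-0.3, -1.6, -0.0]
gripper_width: 0.0853
grasp_force: 0.0
```

```bash
cat > cap.py <<'E'
from h import *
from wt import wt
def capfit(f,z=.045,R=.07):
    G=cv2.GaussianBlur(cv2.cvtColor(f["pixels"],cv2.COLOR_BGR2GRAY).astype(np.float32),(3,3),0)
    c=np.array([.6265,.006])
    for it,h in enumerate((.010,.006,.005)):
        pts=[]
        for a in np.arange(0,2*np.pi,.08):
            rr=np.arange(R-h,R+h,.0005); P=np.c_[c[0]+rr*np.cos(a),c[1]+rr*np.sin(a),0*rr+z]
            uv=proj(f,P).astype(np.float32)
            v=cv2.remap(G,uv[:,:1].T.copy(),uv[:,1:].T.copy(),cv2.INTER_LINEAR)[0]; gr=abs(np.gradient(v)); k=gr.argmax()
            if gr[k]>.6: pts.append(P[k,:2])
        pts=np.array(pts)
        from scipy.optimize import least_squares
        c=least_squares(lambda c:np.hypot(*(pts-c).T)-R,c,loss="soft_l1",f_scale=.001).x
    e=np.hypot(*(pts-c).T)-R
    return np.round(c*1000,1),len(pts),np.round(np.median(abs(e))*1000,2)
if __name__=="__main__":
    for n in("top","scene"):
        f=grab_frame(n); print(n,capfit(f),[wt(f,(.6265,.006),.067,.065,th) for th in(85,105)],wt(f,(.588,-.36),.022,.035))
E
python3 cap.py; python3 d.py
```

```text
t 21.9 pos [ 0.6276 -0.2442  0.1913] yaw 21.5 tilt 0.19 F [ 0.2  0.4 -0.3] w 0.0850 gf 0.0 q [ 0.38  0.59 -0.14  1.46  0.09  1.1  -0.97]Traceback (most recent call last):
  File "cap.py", line 20, in <module>
    f=grab_frame(n); print(n,capfit(f),[wt(f,(.6265,.006),.067,.065,th) for th in(85,105)],wt(f,(.588,-.36),.022,.035))
                                        ~~^^^^^^^^^^^^^^^^^^^^^^^^^^^^^
  File "wt.py", line 8, in wt
    c=max(cv2.findContours(m,cv2.RETR_EXTERNAL,cv2.CHAIN_APPROX_NONE)[0],key=cv2.contourArea)
ValueError: max() iterable argument is empty
```

Run:
```python
from cap import *
for n in("top","scene"):
    f=grab_frame(n);print(n,capfit(f))
    for th in(70,95,115,125):
        try:print(th,wt(f,(.6265,.006),.067,.07,th))
        except Exception as e:print(th,"-")
    u=proj(f,[.6265,.006,.067])[0].astype(int); g=cv2.cvtColor(f["pixels"],cv2.COLOR_BGR2GRAY); print(u,g[u[1],u[0]-32:u[0]+33:2])
```

```text
top (array([626. ,   3.5]), 62, np.float64(1.94))
70 -
95 -
115 [array([624.8,   4.1]), array([88.9, 59.3]), np.float64(20.4)]
125 [array([625.3,   3. ]), array([92.3, 63.6]), np.float64(20.4)]
[304 183] [208 205 203 185 187 192 194 195 194 180 123 104 106 106 110 153 194 196
 194 158 120 119 119 129 172 197 198 198 197 197 200 195 201]
scene (array([629.4,   9.6]), 79, np.float64(1.86))
70 [array([635.1,  11.8]), array([100.1,  68.6]), np.float64(21.4)]
95 [array([634.9,  12.6]), array([104.4,  74.5]), np.float64(22.6)]
115 [array([627.6, -11.5]), array([162.5, 117.3]), np.float64(44.4)]
125 [array([626.4,  -9.2]), array([167.8, 117.3]), np.float64(46.2)]
[320 236] [168 163 169 166 162 139 139 140 138 131  68  64  64  63 130 144 137 142
  81  65  60  63  61  32  66 125 136 135 137 140 170 175 174]
```

w1 sits centred on the cap to about 2 mm at yaw 22°. Next is w4 at about (0.5865,-0.363), yaw 0.

>>> {"op": "step_arm", "data": {
  "deltas": [
    {"translation":[0,0,0],"turn":[0,0,7.16]},
    {"translation":[0,0,0],"turn":[0,0,7.16]},
    {"translation":[0,0,0],"turn":[0,0,7.16]},
    {"translation":[0,0,0],"turn":[0,0,0]},
    {"translation":[0,0,0],"turn":[0,0,0]}
  ],
  "hand": 0.05
}}

```text
clock: 22.43
ee_pos: [0.6297, -0.2355, 0.192]
tool_rot: [-3.141, -0.023, -0.0]
force: [0.2, -0.1, 0.9]
gripper_width: 0.05
grasp_force: 0.0
```

```bash
python3 d.py y=0 .5885,-.366,.19 .5885,-.366,.01
```

```text
t 22.4 pos [ 0.6297 -0.2355  0.192 ] yaw 0.9 tilt 0.02 F [ 0.2 -0.1  0.9] w 0.0500 gf 0.0 q [ 0.31  0.58 -0.05  1.47  0.03  1.09 -1.29]
turn z 0.85
.5885,-.366,.19 delta mm [-41.2 130.5   2. ] rows>= 4
.5885,-.366,.01 delta mm [  0.   0. 180.] rows>= 5
```

>>> {"op": "step_arm", "data": {
  "deltas": [
    {"translation":[0,0,0],"turn":[0,0,0.85]},
    {"translation":[-0.0103,0.0326,0],"turn":[0,0,0]},
    {"translation":[-0.0103,0.0326,0],"turn":[0,0,0]},
    {"translation":[-0.0103,0.0326,0],"turn":[0,0,0]},
    {"translation":[-0.0103,0.0326,0],"turn":[0,0,0]},
    {"translation":[0,0,0.035],"turn":[0,0,0]},
    {"translation":[0,0,0.035],"turn":[0,0,0]},
    {"translation":[0,0,0.035],"turn":[0,0,0]},
    {"translation":[0,0,0.035],"turn":[0,0,0]},
    {"translation":[0,0,0.03],"turn":[0,0,0]},
    {"translation":[0,0,0],"turn":[0,0,0]},
    {"translation":[0,0,0],"turn":[0,0,0]}
  ]
}}

```text
clock: 23.43
ee_pos: [0.5865, -0.3669, 0.0209]
tool_rot: [-3.14, 0.007, 0.004]
force: [0.5, -0.1, -0.3]
gripper_width: 0.0498
grasp_force: 0.0
```

```bash
python3 d.py y=0 .5885,-.366,-.015
```

```text
t 23.4 pos [ 0.5865 -0.3669  0.0209] yaw -0.3 tilt 0.18 F [ 0.5 -0.1 -0.3] w 0.0498 gf 0.0 q [ 0.51  0.79 -0.04  1.57  0.04  0.79 -1.12]
turn z -0.26
.5885,-.366,-.015 delta mm [ 2.  -0.9 35.9] rows>= 1
```

>>> {"op": "step_arm", "data": {
  "deltas": [
    {"translation":[0.002,-0.001,0.01],"turn":[0,0,0]},
    {"translation":[0,0,0.008],"turn":[0,0,0]},
    {"translation":[0,0,0.006],"turn":[0,0,0]},
    {"translation":[0,0,0.006],"turn":[0,0,0]},
    {"translation":[0,0,0.006],"turn":[0,0,0]},
    {"translation":[0,0,0],"turn":[0,0,0]}
  ]
}}

```text
clock: 23.93
ee_pos: [0.5886, -0.3664, -0.0152]
tool_rot: [-3.141, 0.01, 0.002]
force: [0.1, -0.6, -0.3]
gripper_width: 0.0498
grasp_force: 0.0
```

>>> {"op": "step_arm", "data": {
  "deltas": [
    {"translation":[0,0,0],"turn":[0,0,0]},
    {"translation":[0,0,0],"turn":[0,0,0]},
    {"translation":[0,0,0],"turn":[0,0,0]},
    {"translation":[0,0,0],"turn":[0,0,0]},
    {"translation":[0,0,0],"turn":[0,0,0]},
    {"translation":[0,0,0],"turn":[0,0,0]}
  ],
  "hand": 0.0
}}

```text
clock: 24.43
ee_pos: [0.5896, -0.367, -0.0135]
tool_rot: [3.141, -0.01, 0.001]
force: [-1.1, 0.1, 4.4]
gripper_width: 0.0184
grasp_force: 59.2
```

>>> {"op": "step_arm", "data": {
  "deltas": [
    {"translation":[0,0,-0.01],"turn":[0,0,0]},
    {"translation":[0,0,-0.03],"turn":[0,0,0]},
    {"translation":[0,0,-0.03],"turn":[0,0,0]},
    {"translation":[0,0,-0.03],"turn":[0,0,0]},
    {"translation":[0,0,-0.03],"turn":[0,0,0]},
    {"translation":[0,0,0],"turn":[0,0,-7.16]},
    {"translation":[0,0,0],"turn":[0,0,-7.16]},
    {"translation":[0,0,0],"turn":[0,0,-7.16]},
    {"translation":[0,0,0],"turn":[0,0,-1]},
    {"translation":[0,0,0],"turn":[0,0,0]},
    {"translation":[0,0,0],"turn":[0,0,0]}
  ]
}}

```text
clock: 25.35
ee_pos: [0.589, -0.3668, 0.1159]
tool_rot: [-3.084, -0.596, 0.0]
force: [-0.7, -0.2, -1.2]
gripper_width: 0.0184
grasp_force: 58.6
```

```bash
python3 d.py y=22 .6298,.002,.12
```

```text
t 25.4 pos [ 0.589  -0.3668  0.1159] yaw 21.9 tilt 0.03 F [-0.7 -0.2 -1.2] w 0.0184 gf 58.6 q [ 0.57  0.69 -0.15  1.49  0.11  0.97 -0.79]
turn z -0.13
.6298,.002,.12 delta mm [ 176.  -326.6   -4.1] rows>= 9
```

>>> {"op": "step_arm", "data": {
  "deltas": [
    {"translation":[0.0176,-0.0327,0],"turn":[0,0,0]},
    {"translation":[0.0176,-0.0327,0],"turn":[0,0,0]},
    {"translation":[0.0176,-0.0327,0],"turn":[0,0,0]},
    {"translation":[0.0176,-0.0327,0],"turn":[0,0,0]},
    {"translation":[0.0176,-0.0327,0],"turn":[0,0,0]},
    {"translation":[0.0176,-0.0327,0],"turn":[0,0,0]},
    {"translation":[0.0176,-0.0327,0],"turn":[0,0,0]},
    {"translation":[0.0176,-0.0327,0],"turn":[0,0,0]},
    {"translation":[0.0176,-0.0327,0],"turn":[0,0,0]},
    {"translation":[0.0176,-0.0327,0],"turn":[0,0,0]},
    {"translation":[0,0,0],"turn":[0,0,0]},
    {"translation":[0,0,0],"turn":[0,0,0]}
  ]
}}

```text
clock: 26.35
ee_pos: [0.6293, 0.0063, 0.1159]
tool_rot: [-3.081, -0.606, -0.0]
force: [0.5, -1.3, -1.2]
gripper_width: 0.0186
grasp_force: 58.8
```

>>> {"op": "step_arm", "data": {
  "deltas": [
    {"translation":[0,0,0.02],"turn":[0,0,0]},
    {"translation":[0,0,0.02],"turn":[0,0,0]},
    {"translation":[0,0,0.014],"turn":[0,0,0]},
    {"translation":[0,0,0],"turn":[0,0,0]},
    {"translation":[0,0,0],"turn":[0,0,0]}
  ]
}}

```text
clock: 26.77
ee_pos: [0.6287, 0.001, 0.0615]
tool_rot: [3.084, 0.598, -0.003]
force: [-0.4, -0.4, -0.6]
gripper_width: 0.0181
grasp_force: 58.8
```

```bash
python3 d.py y=22 .6298,.002,.0535
```

```text
t 26.8 pos [0.6287 0.001  0.0615] yaw 21.9 tilt 0.11 F [-0.4 -0.4 -0.6] w 0.0181 gf 58.8 q [ 0.    0.66 -0.13  1.73  0.12  0.76 -1.37]
turn z -0.06
.6298,.002,.0535 delta mm [ 1.4 -0.5  8. ] rows>= 1
```

>>> {"op": "step_arm", "data": {
  "deltas": [
    {"translation":[0.001,0,0.003],"turn":[0,0,0]},
    {"translation":[0,0,0.002],"turn":[0,0,0]},
    {"translation":[0,0,0.001],"turn":[0,0,0]},
    {"translation":[0,0,0],"turn":[0,0,0]}
  ]
}}

```text
clock: 27.1
ee_pos: [0.6303, 0.0027, 0.0563]
tool_rot: [3.083, 0.602, 0.001]
force: [-0.4, -0.3, -1.9]
gripper_width: 0.0185
grasp_force: 58.8
```

>>> {"op": "step_arm", "data": {
  "deltas": [
    {"translation":[0,0,0.001],"turn":[0,0,0]},
    {"translation":[0,0,0.001],"turn":[0,0,0]},
    {"translation":[0,0,0],"turn":[0,0,0]}
  ]
}}

```text
clock: 27.35
ee_pos: [0.6301, 0.0028, 0.0539]
tool_rot: [-3.083, -0.602, 0.0]
force: [0.1, 0.1, -1.3]
gripper_width: 0.0188
grasp_force: 58.8
```

>>> {"op": "step_arm", "data": {
  "deltas": [
    {"translation":[0,0,0.001],"turn":[0,0,0]},
    {"translation":[0,0,0.0005],"turn":[0,0,0]},
    {"translation":[0,0,0],"turn":[0,0,0]}
  ]
}}

```text
clock: 27.6
ee_pos: [0.6303, 0.0029, 0.0535]
tool_rot: [3.083, 0.602, 0.001]
force: [-3.8, 0.4, 9.5]
gripper_width: 0.0185
grasp_force: 60.2
```

>>> {"op": "step_arm", "data": {
  "deltas": [
    {"translation":[0,0,-0.001],"turn":[0,0,0]},
    {"translation":[0,0,0],"turn":[0,0,0]},
    {"translation":[0,0,0],"turn":[0,0,0]},
    {"translation":[0,0,0],"turn":[0,0,0]},
    {"translation":[0,0,-0.01],"turn":[0,0,0]},
    {"translation":[0,0,-0.03],"turn":[0,0,0]},
    {"translation":[0,0,-0.04],"turn":[0,0,0]},
    {"translation":[0,0,-0.04],"turn":[0,0,0]},
    {"translation":[0,0,-0.04],"turn":[0,0,0]},
    {"translation":[0,0,-0.02],"turn":[0,0,0]}
  ],
  "hand": 0.05
}}

```text
clock: 28.43
ee_pos: [0.6317, 0.003, 0.2395]
tool_rot: [3.083, 0.602, 0.01]
force: [1.4, 0.6, 2.0]
gripper_width: 0.05
grasp_force: 0.0
```

>>> {"op": "step_arm", "data": {
  "deltas": [
    {"translation":[-0.03,0.028,0],"turn":[0,0,0]},
    {"translation":[-0.03,0.028,0],"turn":[0,0,0]},
    {"translation":[-0.03,0.028,0],"turn":[0,0,0]},
    {"translation":[-0.03,0.028,0],"turn":[0,0,0]},
    {"translation":[-0.02,0.028,0],"turn":[0,0,0]},
    {"translation":[0,0,0],"turn":[0,0,0]},
    {"translation":[0,0,0],"turn":[0,0,0]}
  ]
}}

```text
clock: 29.02
ee_pos: [0.5523, -0.1822, 0.2342]
tool_rot: [3.084, 0.595, 0.0]
force: [-0.6, 1.0, -0.7]
gripper_width: 0.05
grasp_force: 0.0
```

```bash
python3 d.py
python3 - <<'E'
from h import *
T=grab_frame("top");S=grab_frame("scene")
t=cv2.convertScaleAbs(T["pixels"],alpha=1.6);s=cv2.convertScaleAbs(S["pixels"],alpha=1.6)
cv2.imwrite("pics/k.png",np.vstack([np.hstack([crop(t,270,150,340,222,5),crop(s,285,210,365,282,5)]),np.hstack([crop(t,235,225,310,273,5),crop(s,370,175,445,223,5)])]))
for f,r in((T,(258,240,290,275)),(S,(375,175,415,205))):
    p=f["pixels"].astype(int);m=np.zeros(p.shape[:2],np.uint8)
    m[r[1]:r[3],r[0]:r[2]]=((p[...,2]-p[...,0])>35)[r[1]:r[3],r[0]:r[2]]
    ys,xs=np.nonzero(m);print(len(xs),xs.min(),xs.max(),ys.min(),ys.max(),ray(f,(xs.mean(),ys.mean()),.148) if len(xs) else '')
E
```

```text
t 29.0 pos [ 0.5523 -0.1822  0.2342] yaw 21.8 tilt 0.06 F [-0.6  1.  -0.7] w 0.0500 gf 0.0 q [ 0.32  0.41 -0.12  1.65  0.06  1.07 -1.01]
39 265 273 259 263 [[0.42618507 0.08228844 0.148     ]]
32 393 399 185 191 [[0.42208979 0.08234701 0.148     ]]
```

View pics/k.png

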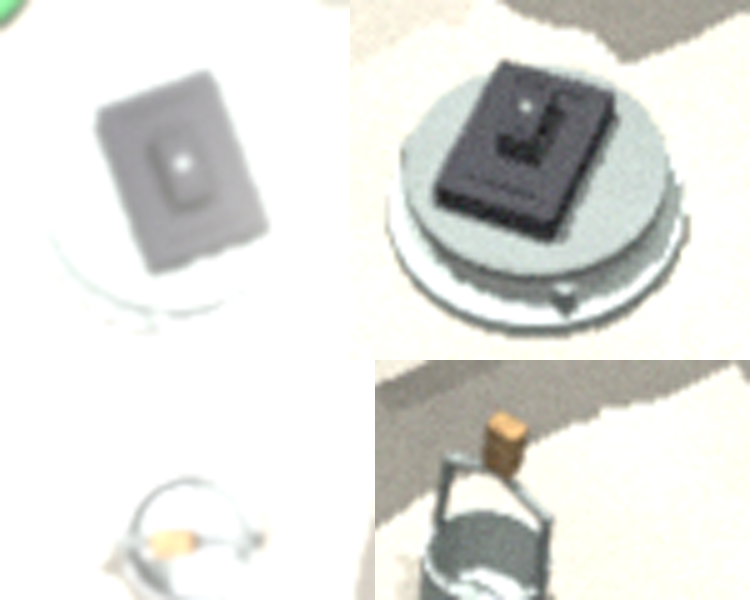

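Picture k: w4 sits centred and aligned on w1, plug up, and the pile is central on the cap. The can still stands with its grip at top (269,261), bail roughly along world y. Next is the can.

>>> {"op": "step_arm", "data": {
  "deltas": [
    {"translation":[0,0,0],"turn":[0,0,4.9]},
    {"translation":[0,0,0],"turn":[0,0,4.9]},
    {"translation":[0,0,0],"turn":[0,0,0]}
  ]
}}

```text
clock: 29.37
ee_pos: [0.5538, -0.1775, 0.2335]
tool_rot: [-3.123, -0.335, -0.0]
force: [0.8, 0.4, 0.2]
gripper_width: 0.0502
grasp_force: 0.0
```

```bash
python3 d.py y=12 .426,.0795,.2 .426,.0795,.105
```

```text
t 29.4 pos [ 0.5538 -0.1775  0.2335] yaw 12.3 tilt 0.04 F [0.8 0.4 0.2] w 0.0502 gf 0.0 q [ 0.28  0.41 -0.08  1.66  0.04  1.07 -1.16]
turn z 0.25
.426,.0795,.2 delta mm [ -71.6 -277.9   33.5] rows>= 7
.426,.0795,.105 delta mm [ 0.  0. 95.] rows>= 3
```

>>> {"op": "step_arm", "data": {
  "deltas": [
    {"translation":[-0.0072,-0.0278,0.0033],"turn":[0,0,0]},
    {"translation":[-0.0072,-0.0278,0.0033],"turn":[0,0,0]},
    {"translation":[-0.0072,-0.0278,0.0033],"turn":[0,0,0]},
    {"translation":[-0.0072,-0.0278,0.0033],"turn":[0,0,0]},
    {"translation":[-0.0072,-0.0278,0.0033],"turn":[0,0,0]},
    {"translation":[-0.0072,-0.0278,0.0033],"turn":[0,0,0]},
    {"translation":[-0.0072,-0.0278,0.0033],"turn":[0,0,0]},
    {"translation":[-0.0072,-0.0278,0.0033],"turn":[0,0,0]},
    {"translation":[-0.0072,-0.0278,0.0033],"turn":[0,0,0]},
    {"translation":[-0.0072,-0.0278,0.0033],"turn":[0,0,0]},
    {"translation":[0,0,0],"turn":[0,0,0]},
    {"translation":[0,0,0],"turn":[0,0,0]}
  ]
}}

```text
clock: 30.37
ee_pos: [0.4229, 0.079, 0.2006]
tool_rot: [-3.122, -0.349, -0.0]
force: [-0.4, -0.3, -0.7]
gripper_width: 0.0499
grasp_force: 0.0
```

```bash
python3 d.py y=12 .426,.0795,.15 .426,.0795,.105
python3 - <<'E'
from h import *
S=grab_frame("scene")
for f,r in((S,(375,175,415,205)),):
    p=f["pixels"].astype(int);m=np.zeros(p.shape[:2],np.uint8)
    m[r[1]:r[3],r[0]:r[2]]=((p[...,2]-p[...,0])>35)[r[1]:r[3],r[0]:r[2]]
    ys,xs=np.nonzero(m);print(len(xs),ray(f,(xs.mean(),ys.mean()),.148) if len(xs) else '')
E
```

```text
t 30.4 pos [0.4229 0.079  0.2006] yaw 12.8 tilt 0.02 F [-0.4 -0.3 -0.7] w 0.0499 gf 0.0 q [-0.14  0.23 -0.19  2.05  0.06  0.86 -1.71]
turn z 0.76
.426,.0795,.15 delta mm [ 3.2  0.1 50.6] rows>= 2
.426,.0795,.105 delta mm [ 0.  0. 45.] rows>= 2
23 [[0.42278645 0.08280369 0.148     ]]
```

>>> {"op": "step_arm", "data": {
  "deltas": [
    {"translation":[0.003,0,0.02],"turn":[0,0,0.7]},
    {"translation":[0,0,0.02],"turn":[0,0,0]},
    {"translation":[0,0,0.01],"turn":[0,0,0]},
    {"translation":[0,0,0],"turn":[0,0,0]}
  ]
}}

```text
clock: 30.75
ee_pos: [0.4259, 0.0763, 0.1488]
tool_rot: [3.125, 0.318, -0.005]
force: [0.5, -0.6, 0.0]
gripper_width: 0.05
grasp_force: 0.0
```

>>> {"op": "step_arm", "data": {
  "deltas": [
    {"translation":[0,0,0.01],"turn":[0,0,0]},
    {"translation":[0,0,0.01],"turn":[0,0,0]},
    {"translation":[0,0,0.01],"turn":[0,0,0]},
    {"translation":[0,0,0],"turn":[0,0,0]}
  ]
}}

```text
clock: 31.08
ee_pos: [0.4264, 0.0767, 0.1198]
tool_rot: [3.125, 0.318, -0.002]
force: [-0.1, -0.6, 0.3]
gripper_width: 0.05
grasp_force: 0.0
```

```bash
python3 d.py y=12 .426,.0795,.105
```

```text
t 31.1 pos [0.4264 0.0767 0.1198] yaw 11.6 tilt 0.08 F [-0.1 -0.6  0.3] w 0.0500 gf 0.0 q [-0.16  0.35 -0.17  2.16  0.1   0.64 -1.77]
turn z -0.39
.426,.0795,.105 delta mm [ 0.2 -2.9 14.8] rows>= 1
```

>>> {"op": "step_arm", "data": {
  "deltas": [
    {"translation":[0,-0.003,0.005],"turn":[0,0,0]},
    {"translation":[0,0,0.005],"turn":[0,0,0]},
    {"translation":[0,0,0.004],"turn":[0,0,0]},
    {"translation":[0,0,0],"turn":[0,0,0]}
  ]
}}

```text
clock: 31.42
ee_pos: [0.4257, 0.0802, 0.106]
tool_rot: [3.125, 0.318, -0.001]
force: [0.7, 0.2, -0.8]
gripper_width: 0.05
grasp_force: 0.0
```

>>> {"op": "step_arm", "data": {
  "deltas": [
    {"translation":[0,0,0],"turn":[0,0,0]},
    {"translation":[0,0,0],"turn":[0,0,0]},
    {"translation":[0,0,0],"turn":[0,0,0]},
    {"translation":[0,0,0],"turn":[0,0,0]},
    {"translation":[0,0,0],"turn":[0,0,0]},
    {"translation":[0,0,0],"turn":[0,0,0]}
  ],
  "hand": 0.0
}}

```text
clock: 31.92
ee_pos: [0.4259, 0.0807, 0.1067]
tool_rot: [-3.125, -0.318, -0.001]
force: [-2.0, 1.4, 5.6]
gripper_width: 0.0197
grasp_force: 58.7
```

>>> {"op": "step_arm", "data": {
  "deltas": [
    {"translation":[0,0,-0.01],"turn":[0,0,0]},
    {"translation":[0,0,-0.02],"turn":[0,0,0]},
    {"translation":[0,0,-0.02],"turn":[0,0,0]},
    {"translation":[0,0,-0.005],"turn":[0,0,0]},
    {"translation":[0,0,0],"turn":[0,0,0]},
    {"translation":[0,0,0],"turn":[0,0,0]}
  ]
}}

```text
clock: 32.42
ee_pos: [0.4256, 0.08, 0.1609]
tool_rot: [3.125, 0.317, -0.0]
force: [0.1, 0.1, -1.9]
gripper_width: 0.0198
grasp_force: 58.8
```

```bash
python3 d.py y=11.5 .4745,.1925,.156 .5314,.2037,.156 .5314,.2037,.142 .553,.208,.142
python3 - <<'E'
from h import *
# hook refinement: prong cross-section profiles in both views
for n in("top","scene"):
    f=grab_frame(n); g=cv2.GaussianBlur(f["pixels"],(3,3),0).astype(np.float32)
    for x in(.525,.54,.555,.57,.585):
        yy=np.arange(.19,.236,.002); P=np.c_[0*yy+x,yy,0*yy+.14]; uv=proj(f,P).astype(np.float32)
        v=cv2.remap(g,uv[:,:1].T.copy(),uv[:,1:].T.copy(),cv2.INTER_LINEAR)[0].mean(1)
        print(n,x,v.astype(int))
E
```

```text
t 32.4 pos [0.4256 0.08   0.1609] yaw 11.6 tilt 0.01 F [ 0.1  0.1 -1.9] w 0.0198 gf 58.8 q [-0.15  0.29 -0.18  2.11  0.08  0.76 -1.75]
turn z 0.1
.4745,.1925,.156 delta mm [  70.3 -100.5    4.9] rows>= 3
.5314,.2037,.156 delta mm [58.   0.4  0. ] rows>= 2
.5314,.2037,.142 delta mm [ 0.  0. 14.] rows>= 1
.553,.208,.142 delta mm [22.   0.1  0. ] rows>= 1
top 0.525 [172 168 160 150 140 137 141 146 154 162 168 171 172 173 173 173 173 173
 173 173 173 173 173]
top 0.54 [172 170 165 155 142 135 134 137 143 150 159 167 171 172 172 172 172 172
 172 173 173 173 174]
top 0.555 [173 173 171 167 159 148 138 135 137 139 144 152 162 169 172 173 173 174
 174 174 174 174 174]
top 0.57 [171 171 170 166 157 143 127 122 125 133 139 142 148 157 166 171 174 174
 174 174 174 174 174]
top 0.585 [168 170 171 171 168 160 147 133 121 121 131 140 144 145 144 141 138 134
 132 130 129 128 130]
scene 0.525 [107 122 139 155 156 147 136 128 128 138 156 166 170 170 170 170 170 170
 170 170 170 171 171]
scene 0.54 [157 158 159 160 162 159 151 140 131 125 132 149 164 170 171 171 171 171
 172 172 172 172 172]
scene 0.555 [168 169 169 170 170 170 166 157 145 135 127 127 141 158 169 170 170 171
 172 173 173 173 172]
scene 0.57 [159 162 165 167 168 169 169 165 156 145 136 129 125 134 152 166 171 172
 172 172 172 172 171]
scene 0.585 [167 169 171 171 171 170 171 171 170 162 149 138 129 117  99  95 108 129
 154 165 170 170 170]
```

>>> {"op": "step_arm", "data": {
  "deltas": [
    {"translation":[0,0,0],"turn":[0,0,1.5]},
    {"translation":[0.0116,-0.0171,0.0005],"turn":[0,0,0]},
    {"translation":[0.0116,-0.0171,0.0005],"turn":[0,0,0]},
    {"translation":[0.0116,-0.0171,0.0005],"turn":[0,0,0]},
    {"translation":[0.0116,-0.0171,0.0005],"turn":[0,0,0]},
    {"translation":[0.0116,-0.0171,0.0005],"turn":[0,0,0]},
    {"translation":[0.0096,-0.0161,0.0005],"turn":[0,0,0]},
    {"translation":[0,0,0],"turn":[0,0,0]},
    {"translation":[0,0,0],"turn":[0,0,0]}
  ]
}}

```text
clock: 33.27
ee_pos: [0.4741, 0.193, 0.1574]
tool_rot: [3.129, 0.278, -0.003]
force: [-0.5, -0.7, -2.1]
gripper_width: 0.0199
grasp_force: 58.9
```

```bash
python3 d.py y=10 .4742,.192,.157 .5333,.2025,.157 .5333,.2025,.142 .553,.206,.142
```

```text
t 33.3 pos [0.4741 0.193  0.1574] yaw 10.2 tilt 0.10 F [-0.5 -0.7 -2.1] w 0.0199 gf 58.9 q [-0.34  0.4  -0.19  1.93  0.1   0.83 -1.98]
turn z 0.16
.4742,.192,.157 delta mm [-0.1  1.   0.4] rows>= 1
.5333,.2025,.157 delta mm [60.  -0.1  0. ] rows>= 2
.5333,.2025,.142 delta mm [ 0.  0. 15.] rows>= 1
.553,.206,.142 delta mm [20. -0.  0.] rows>= 1
```

>>> {"op": "step_arm", "data": {
  "deltas": [
    {"translation":[0.01,0.001,0],"turn":[0,0,0]},
    {"translation":[0.01,0,0],"turn":[0,0,0]},
    {"translation":[0.01,0,0],"turn":[0,0,0]},
    {"translation":[0,0,0],"turn":[0,0,0]}
  ]
}}

```text
clock: 33.6
ee_pos: [0.5071, 0.1962, 0.1584]
tool_rot: [-3.129, -0.274, -0.003]
force: [0.6, -0.0, -1.1]
gripper_width: 0.0197
grasp_force: 58.9
```

>>> {"op": "step_arm", "data": {
  "deltas": [
    {"translation":[0.01,0,0],"turn":[0,0,0]},
    {"translation":[0.01,0,0],"turn":[0,0,0]},
    {"translation":[0.01,0,0],"turn":[0,0,0]},
    {"translation":[0,0,0],"turn":[0,0,0]}
  ]
}}

```text
clock: 33.93
ee_pos: [0.5363, 0.202, 0.1584]
tool_rot: [-3.129, -0.276, -0.003]
force: [-0.1, 0.6, -2.7]
gripper_width: 0.0198
grasp_force: 58.9
```

```bash
python3 d.py y=10 .5333,.2025,.142 .553,.206,.142
python3 - <<'E'
from h import *
T=grab_frame("top");S=grab_frame("scene")
t=cv2.convertScaleAbs(T["pixels"],alpha=1.6);s=cv2.convertScaleAbs(S["pixels"],alpha=1.6)
cv2.imwrite("pics/l.png",np.hstack([crop(t,185,160,265,255,5),crop(s,360,200,440,295,5)]))
E
```

```text
t 33.9 pos [0.5363 0.202  0.1584] yaw 10.1 tilt 0.10 F [-0.1  0.6 -2.7] w 0.0198 gf 58.9 q [-0.32  0.48 -0.18  1.78  0.1   0.89 -1.94]
turn z 0.06
.5333,.2025,.142 delta mm [-2.8 -1.  16.4] rows>= 1
.553,.206,.142 delta mm [20. -0.  0.] rows>= 1
```

>>> {"op": "step_arm", "data": {
  "deltas": [
    {"translation":[0.002,0,0.003],"turn":[0,0,0]},
    {"translation":[0.002,0,0.003],"turn":[0,0,0]},
    {"translation":[0.002,0,0.003],"turn":[0,0,0]},
    {"translation":[0.002,0,0.003],"turn":[0,0,0]},
    {"translation":[0,0,0],"turn":[0,0,0]}
  ]
}}

```text
clock: 34.45
ee_pos: [0.5416, 0.203, 0.1456]
tool_rot: [3.129, 0.277, -0.001]
force: [-0.1, 0.3, -1.9]
gripper_width: 0.0198
grasp_force: 58.9
```

>>> {"op": "step_arm", "data": {
  "deltas": [
    {"translation":[0.004,0,0.001],"turn":[0,0,0]},
    {"translation":[0.004,0,0.001],"turn":[0,0,0]},
    {"translation":[0.002,0,0.001],"turn":[0,0,0]},
    {"translation":[0,0,0],"turn":[0,0,0]}
  ]
}}

```text
clock: 34.78
ee_pos: [0.5521, 0.205, 0.1432]
tool_rot: [-3.129, -0.277, -0.0]
force: [-1.0, 0.3, -2.9]
gripper_width: 0.0196
grasp_force: 58.9
```

```bash
python3 d.py y=10 .553,.206,.134
```

```text
t 34.8 pos [0.5521 0.205  0.1432] yaw 10.1 tilt 0.02 F [-1.   0.3 -2.9] w 0.0196 gf 58.9 q [-0.32  0.52 -0.17  1.76  0.11  0.88 -1.94]
turn z 0.1
.553,.206,.134 delta mm [ 1.1 -0.9  9.2] rows>= 1
```

>>> {"op": "step_arm", "data": {
  "deltas": [
    {"translation":[0.001,-0.001,0.002],"turn":[0,0,0]},
    {"translation":[0,0,0.002],"turn":[0,0,0]},
    {"translation":[0,0,0.002],"turn":[0,0,0]},
    {"translation":[0,0,0],"turn":[0,0,0]}
  ]
}}

```text
clock: 35.12
ee_pos: [0.5519, 0.2059, 0.1369]
tool_rot: [3.129, 0.277, -0.001]
force: [0.1, -0.1, -2.0]
gripper_width: 0.0196
grasp_force: 58.9
```

>>> {"op": "step_arm", "data": {
  "deltas": [
    {"translation":[0,0,0.001],"turn":[0,0,0]},
    {"translation":[0,0,0.001],"turn":[0,0,0]},
    {"translation":[0,0,0],"turn":[0,0,0]}
  ]
}}

```text
clock: 35.37
ee_pos: [0.5522, 0.206, 0.1352]
tool_rot: [3.129, 0.277, -0.0]
force: [-0.8, -0.6, -2.5]
gripper_width: 0.0197
grasp_force: 58.9
```

>>> {"op": "step_arm", "data": {
  "deltas": [
    {"translation":[0,0,0.001],"turn":[0,0,0]},
    {"translation":[0,0,0],"turn":[0,0,0]}
  ]
}}

```text
clock: 35.53
ee_pos: [0.5524, 0.2061, 0.1344]
tool_rot: [-3.129, -0.277, -0.0]
force: [-0.1, -0.1, -0.4]
gripper_width: 0.0197
grasp_force: 59.0
```

>>> {"op": "step_arm", "data": {
  "deltas": [
    {"translation":[0,0,0.0007],"turn":[0,0,0]},
    {"translation":[0,0,0],"turn":[0,0,0]},
    {"translation":[0,0,0],"turn":[0,0,0]}
  ]
}}

```text
clock: 35.78
ee_pos: [0.5525, 0.2062, 0.1341]
tool_rot: [-3.129, -0.277, -0.001]
force: [-1.2, -0.0, 3.5]
gripper_width: 0.0198
grasp_force: 59.6
```

>>> {"op": "step_arm", "data": {
  "deltas": [
    {"translation":[0,0,0],"turn":[0,0,0]},
    {"translation":[0,0,0],"turn":[0,0,0]},
    {"translation":[0,0,0],"turn":[0,0,0]},
    {"translation":[0,0,0],"turn":[0,0,0]}
  ],
  "hand": 0.03
}}

```text
clock: 36.12
ee_pos: [0.5523, 0.206, 0.1336]
tool_rot: [3.129, 0.277, -0.0]
force: [-0.0, 0.4, 0.1]
gripper_width: 0.0297
grasp_force: 0.0
```

```bash
python3 d.py
python3 - <<'E'
from h import *
S=grab_frame("scene");p=S["pixels"].astype(int);m=(p[...,2]-p[...,0])>35
m2=np.zeros_like(m);m2[195:235,385:440]=m[195:235,385:440];ys,xs=np.nonzero(m2);print(len(xs),ray(S,(xs.mean(),ys.mean()),.175) if len(xs) else 0)
E
```

```text
t 36.1 pos [0.5523 0.206  0.1336] yaw 10.1 tilt 0.01 F [-0.   0.4  0.1] w 0.0297 gf 0.0 q [-0.32  0.53 -0.17  1.76  0.11  0.86 -1.94]
0 0
```

>>> {"op": "step_arm", "data": {
  "deltas": [
    {"translation":[0,0,0],"turn":[0,0,0]},
    {"translation":[0,0,0],"turn":[0,0,0]},
    {"translation":[0,0,0],"turn":[0,0,0]},
    {"translation":[0,0,-0.01],"turn":[0,0,0]},
    {"translation":[0,0,-0.015],"turn":[0,0,0]},
    {"translation":[0,0,-0.025],"turn":[0,0,0]},
    {"translation":[0,0,-0.035],"turn":[0,0,0]},
    {"translation":[0,0,-0.035],"turn":[0,0,0]},
    {"translation":[0,0,-0.035],"turn":[0,0,0]},
    {"translation":[0,0,-0.015],"turn":[0,0,0]}
  ],
  "hand": 0.06
}}

```text
clock: 37.0
ee_pos: [0.5534, 0.2067, 0.3095]
tool_rot: [-3.127, -0.276, -0.01]
force: [-0.1, 0.2, 1.2]
gripper_width: 0.0599
grasp_force: 0.0
```

>>> {"op": "step_arm", "data": {
  "deltas": [
    {"translation":[-0.023,-0.019,0],"turn":[0,0,0]},
    {"translation":[-0.023,-0.019,0],"turn":[0,0,0]},
    {"translation":[-0.023,-0.019,0],"turn":[0,0,0]},
    {"translation":[-0.023,-0.019,0],"turn":[0,0,0]},
    {"translation":[0,0,0],"turn":[0,0,0]},
    {"translation":[0,0,0],"turn":[0,0,0]}
  ],
  "hand": 0.0
}}

```text
clock: 37.5
ee_pos: [0.4472, 0.2658, 0.3049]
tool_rot: [-3.128, -0.282, -0.002]
force: [0.5, -0.6, 1.0]
gripper_width: 0.0
grasp_force: 0.0
```

```bash
python3 d.py;  python3 - <<'E'
from h import *
T=grab_frame("top");S=grab_frame("scene")
t=cv2.convertScaleAbs(T["pixels"],alpha=1.5);s=cv2.convertScaleAbs(S["pixels"],alpha=1.5)
cv2.imwrite("pics/m.png",np.vstack([np.hstack([crop(s,280,190,440,320,4)]),np.hstack([crop(t,145,150,305,170,4)])])[:600])
p=S["pixels"].astype(int);m=(p[...,2]-p[...,0])>35
m2=np.zeros_like(m);m2[190:250,385:440]=m[190:250,385:440];ys,xs=np.nonzero(m2);print(len(xs),ray(S,(xs.mean(),ys.mean()),.1755) if len(xs) else 0)
E
```

```text
t 37.5 pos [0.4472 0.2658 0.3049] yaw 10.3 tilt 0.08 F [ 0.5 -0.6  1. ] w 0.0000 gf 0.0 q [-0.46  0.27 -0.23  1.68  0.06  1.2  -2.09]
41 [[0.54879835 0.20743273 0.1755    ]]
```

View pics/m.png

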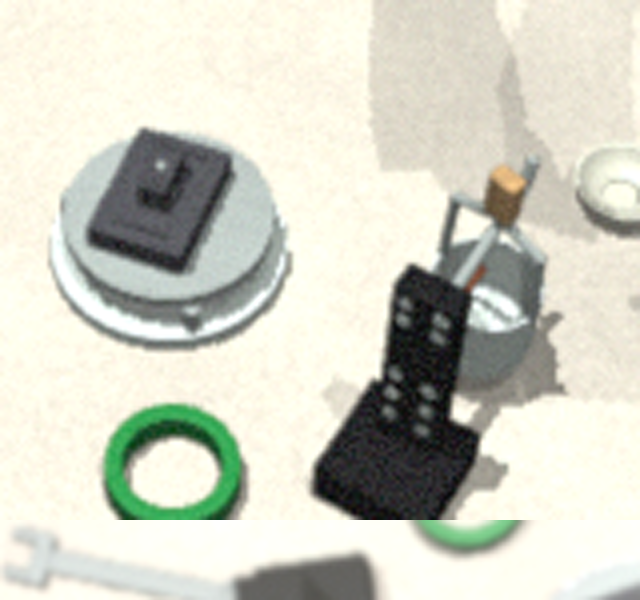

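Picture m: the can hangs by its bail on the prong, with the grip at scene (406,238) and the can clear of the table. The pile stands centred on the cap. Now the cock: I'll turn the hand so the knuckles clear the can, then push the lever open.

>>> {"op": "step_arm", "data": {
  "deltas": [
    {"translation":[0,0,0],"turn":[0,0,-6.67]},
    {"translation":[0,0,0],"turn":[0,0,-6.67]},
    {"translation":[0,0,0],"turn":[0,0,-6.67]},
    {"translation":[0,0,0],"turn":[0,0,-6.67]},
    {"translation":[0,0,0],"turn":[0,0,-6.67]},
    {"translation":[0,0,0],"turn":[0,0,-6.67]},
    {"translation":[0,0,0],"turn":[0,0,-6.67]},
    {"translation":[0,0,0],"turn":[0,0,-6.67]},
    {"translation":[0,0,0],"turn":[0,0,-6.67]},
    {"translation":[0,0,0],"turn":[0,0,-6.67]},
    {"translation":[0,0,0],"turn":[0,0,-6.67]},
    {"translation":[0,0,0],"turn":[0,0,-6.3]}
  ]
}}

```text
clock: 38.6
ee_pos: [0.4496, 0.2636, 0.3036]
tool_rot: [2.222, 2.221, -0.0]
force: [-0.3, 0.3, 1.0]
gripper_width: 0.0001
grasp_force: 0.0
```

```bash
python3 d.py y=90 .403,.292,.2 .403,.292,.055 ; python3 lev.py
```

```text
t 38.6 pos [0.4496 0.2636 0.3036] yaw 90.0 tilt 0.02 F [-0.3  0.3  1. ] w 0.0001 gf 0.0 q [-0.26  0.3  -0.49  1.67  0.15  1.21 -0.78]
turn z -0.02
.403,.292,.2 delta mm [ 28.4 -46.6 103.6] rows>= 3
.403,.292,.055 delta mm [  0.   0. 145.] rows>= 4
10 [137, 139, 103, 132, 132] | 5 [132, 125, 92, 123, 127] | 0 [117, 93, 84, 90, 51] | -5 [89, 96, 113, 117, 59] | -10 [97, 94, 128, 159, 168] | -15 [84, 81, 141, 158, 167] | -20 [105, 95, 141, 153, 163] | -25 [102, 101, 138, 152, 170] | -30 [103, 99, 88, 138, 161] | -35 [99, 140, 84, 140, 151] | -40 [121, 164, 98, 142, 138] | -45 [170, 167, 105, 105, 131] | -50 [170, 165, 163, 164, 142] | -55 [168, 167, 165, 164, 165] | -60 [167, 167, 167, 164, 156] | -65 [148, 171, 161, 167, 158] | -70 [98, 166, 170, 166, 169] | -75 [25, 40, 70, 148, 167] | -80 [28, 14, 12, 14, 136] | -85 [15, 11, 21, 21, 101] | -90 [16, 21, 45, 26, 75] | -95 [133, 138, 143, 155, 168] | -100 [172, 168, 171, 168, 169] |
```

>>> {"op": "step_arm", "data": {
  "deltas": [
    {"translation":[0.01,-0.0155,0.02],"turn":[0,0,0]},
    {"translation":[0.01,-0.0155,0.02],"turn":[0,0,0]},
    {"translation":[0.0084,-0.0155,0.02],"turn":[0,0,0]},
    {"translation":[0,0,0.03],"turn":[0,0,0]},
    {"translation":[0,0,0.035],"turn":[0,0,0]},
    {"translation":[0,0,0.035],"turn":[0,0,0]},
    {"translation":[0,0,0.03],"turn":[0,0,0]},
    {"translation":[0,0,0.03],"turn":[0,0,0]},
    {"translation":[0,0,0.02],"turn":[0,0,0]},
    {"translation":[0,0,0.008],"turn":[0,0,0]},
    {"translation":[0,0,0],"turn":[0,0,0]},
    {"translation":[0,0,0],"turn":[0,0,0]}
  ]
}}

```text
clock: 39.65
ee_pos: [0.4027, 0.2933, 0.0561]
tool_rot: [2.228, 2.215, 0.0]
force: [0.1, 0.0, 0.0]
gripper_width: -0.0001
grasp_force: 0.0
```

```bash
python3 d.py y=90 .4245,.292,.055 .4637,.2905,.055 .5015,.311,.055 .519,.338,.055 .523,.352,.055
```

```text
t 39.6 pos [0.4027 0.2933 0.0561] yaw 89.7 tilt 0.01 F [0.1 0.  0. ] w -0.0001 gf 0.0 q [-0.45  0.55 -0.4   2.07  0.37  0.6  -1.11]
turn z -0.33
.4245,.292,.055 delta mm [-1.3 21.8  1.1] rows>= 1
.4637,.2905,.055 delta mm [-1.5 39.2  0. ] rows>= 1
.5015,.311,.055 delta mm [20.5 37.8  0. ] rows>= 2
.519,.338,.055 delta mm [27.  17.5  0. ] rows>= 1
.523,.352,.055 delta mm [14.  4.  0.] rows>= 1
```

>>> {"op": "step_arm", "data": {
  "deltas": [
    {"translation":[0,0.0075,0],"turn":[0,0,0]},
    {"translation":[0,0.0075,0],"turn":[0,0,0]},
    {"translation":[-0.001,0.007,0],"turn":[0,0,0]},
    {"translation":[-0.0005,0.0065,0],"turn":[0,0,0]},
    {"translation":[-0.0005,0.0065,0],"turn":[0,0,0]},
    {"translation":[0,0.0065,0],"turn":[0,0,0]}
  ]
}}

```text
clock: 40.15
ee_pos: [0.4438, 0.2913, 0.056]
tool_rot: [-2.225, -2.217, -0.0]
force: [-3.9, 1.6, 2.1]
gripper_width: -0.0002
grasp_force: 1.8
```

>>> {"op": "step_arm", "data": {
  "deltas": [
    {"translation":[0,0.0065,0],"turn":[0,0,0]},
    {"translation":[0,0.0065,0],"turn":[0,0,0]},
    {"translation":[0,0.0065,0],"turn":[0,0,0]},
    {"translation":[0.0034,0.0063,0],"turn":[0,0,0]},
    {"translation":[0.0034,0.0063,0],"turn":[0,0,0]},
    {"translation":[0.0034,0.0063,0],"turn":[0,0,0]}
  ]
}}

```text
clock: 40.65
ee_pos: [0.4827, 0.3005, 0.0555]
tool_rot: [2.226, 2.216, -0.002]
force: [-3.3, -1.3, -0.2]
gripper_width: 0.0
grasp_force: 1.8
```

>>> {"op": "step_arm", "data": {
  "deltas": [
    {"translation":[0.0034,0.0063,0],"turn":[0,0,0]},
    {"translation":[0.0034,0.0063,0],"turn":[0,0,0]},
    {"translation":[0.0034,0.0063,0],"turn":[0,0,0]},
    {"translation":[0.0067,0.0044,0],"turn":[0,0,0]},
    {"translation":[0.0067,0.0044,0],"turn":[0,0,0]},
    {"translation":[0.0067,0.0044,0],"turn":[0,0,0]},
    {"translation":[0.0067,0.0044,0],"turn":[0,0,0]}
  ]
}}

```text
clock: 41.23
ee_pos: [0.5187, 0.3386, 0.0556]
tool_rot: [-2.225, -2.217, 0.001]
force: [-4.1, -2.8, 0.8]
gripper_width: 0.0004
grasp_force: 1.8
```

```bash
python3 d.py y=90  .523,.352,.055
```

```text
t 41.2 pos [0.5187 0.3386 0.0556] yaw 89.8 tilt 0.04 F [-4.1 -2.8  0.8] w 0.0004 gf 1.8 q [-0.4   0.68 -0.41  1.75  0.36  0.78 -0.99]
turn z -0.21
.523,.352,.055 delta mm [13.4  4.3  0.6] rows>= 1
```

Now the last few degrees, to the stop.

>>> {"op": "step_arm", "data": {
  "deltas": [
    {"translation":[0.005,0.0015,0],"turn":[0,0,0]},
    {"translation":[0.005,0.0015,0],"turn":[0,0,0]},
    {"translation":[0.003,0.001,0],"turn":[0,0,0]},
    {"translation":[0,0,0],"turn":[0,0,0]}
  ]
}}

```text
clock: 41.57
ee_pos: [0.5228, 0.3522, 0.0558]
tool_rot: [-2.225, -2.218, -0.002]
force: [0.5, -1.2, -0.7]
gripper_width: -0.0001
grasp_force: 0.0
```

>>> {"op": "step_arm", "data": {
  "deltas": [
    {"translation":[0.003,0,0],"turn":[0,0,0]},
    {"translation":[0.002,0,0],"turn":[0,0,0]},
    {"translation":[0,0,0],"turn":[0,0,0]}
  ]
}}

```text
clock: 41.82
ee_pos: [0.5234, 0.3561, 0.0559]
tool_rot: [2.226, 2.216, 0.002]
force: [0.7, -1.6, -1.1]
gripper_width: -0.0002
grasp_force: 0.8
```

>>> {"op": "step_arm", "data": {
  "deltas": [
    {"translation":[0.002,0,0],"turn":[0,0,0]},
    {"translation":[0.001,0,0],"turn":[0,0,0]},
    {"translation":[0,0,0],"turn":[0,0,0]}
  ]
}}

```text
clock: 42.07
ee_pos: [0.5234, 0.359, 0.0559]
tool_rot: [2.226, 2.216, 0.002]
force: [2.8, -3.4, -0.7]
gripper_width: 0.0002
grasp_force: 1.5
```

>>> {"op": "step_arm", "data": {
  "deltas": [
    {"translation":[0.002,0,0],"turn":[0,0,0]},
    {"translation":[0.001,0,0],"turn":[0,0,0]},
    {"translation":[0,0,0],"turn":[0,0,0]}
  ]
}}

```text
clock: 42.32
ee_pos: [0.5234, 0.359, 0.0558]
tool_rot: [2.225, 2.213, -0.005]
force: [2.5, -11.1, 5.8]
gripper_width: 0.0005
grasp_force: 5.6
```

>>> {"op": "step_arm", "data": {
  "deltas": [
    {"translation":[0.002,0,0],"turn":[0,0,0]},
    {"translation":[0.001,0,0],"turn":[0,0,0]},
    {"translation":[0,0,0],"turn":[0,0,0]}
  ]
}}

```text
clock: 42.57
ee_pos: [0.5234, 0.3591, 0.0558]
tool_rot: [2.225, 2.21, -0.01]
force: [-0.6, -20.1, 11.1]
gripper_width: 0.0001
grasp_force: 9.6
```

>>> {"op": "step_arm", "data": {
  "deltas": [
    {"translation":[0.002,0,0],"turn":[0,0,0]},
    {"translation":[0.001,0,0],"turn":[0,0,0]},
    {"translation":[0,0,0],"turn":[0,0,0]}
  ]
}}

```text
clock: 42.82
ee_pos: [0.5234, 0.3592, 0.0557]
tool_rot: [2.225, 2.206, -0.016]
force: [-1.5, -27.4, 17.2]
gripper_width: 0.0002
grasp_force: 13.6
```

>>> {"op": "step_arm", "data": {
  "deltas": [
    {"translation":[-0.01,0,0],"turn":[0,0,0]},
    {"translation":[-0.015,0,0],"turn":[0,0,0]},
    {"translation":[0,0,-0.02],"turn":[0,0,0]},
    {"translation":[0,0,-0.04],"turn":[0,0,0]},
    {"translation":[0,0,-0.04],"turn":[0,0,0]},
    {"translation":[0,0,-0.04],"turn":[0,0,0]},
    {"translation":[0,0,-0.04],"turn":[0,0,0]},
    {"translation":[0,0,-0.03],"turn":[0,0,0]},
    {"translation":[0,0,0],"turn":[0,0,0]},
    {"translation":[0,0,0],"turn":[0,0,0]}
  ]
}}

```text
clock: 43.65
ee_pos: [0.5229, 0.3442, 0.2678]
tool_rot: [-2.225, -2.218, -0.008]
force: [-0.8, -0.7, -0.6]
gripper_width: 0.0001
grasp_force: 0.0
```

```bash
python3 d.py; python3 lev.py; echo
python3 - <<'E'
from cap import *
T=grab_frame("top");S=grab_frame("scene")
print(wt(S,(.6265,.006),.067,.07,70),wt(T,(.6265,.006),.067,.07,115))
p=S["pixels"].astype(int);m=(p[...,2]-p[...,0])>35
m2=np.zeros_like(m);m2[190:250,385:440]=m[190:250,385:440];ys,xs=np.nonzero(m2);print(len(xs),ray(S,(xs.mean(),ys.mean()),.1755) if len(xs) else 0)
E
```

```text
t 43.6 pos [0.5229 0.3442 0.2678] yaw 89.8 tilt 0.28 F [-0.8 -0.7 -0.6] w 0.0001 gf 0.0 q [-0.36  0.48 -0.48  1.48  0.23  1.23 -0.87]
10 [16, 25, 15, 41, 75] | 5 [21, 25, 24, 18, 22] | 0 [73, 37, 81, 83, 36] | -5 [100, 105, 120, 121, 61] | -10 [106, 125, 148, 164, 175] | -15 [148, 174, 172, 174, 173] | -20 [175, 173, 169, 174, 176] | -25 [176, 174, 173, 172, 175] | -30 [171, 171, 175, 172, 176] | -35 [174, 176, 179, 169, 172] | -40 [176, 176, 174, 174, 171] | -45 [181, 171, 176, 170, 170] | -50 [178, 176, 170, 175, 176] | -55 [174, 177, 172, 172, 175] | -60 [175, 177, 172, 173, 180] | -65 [179, 174, 169, 179, 178] | -70 [176, 177, 174, 176, 179] | -75 [176, 178, 171, 176, 176] | -80 [180, 175, 172, 175, 178] | -85 [176, 178, 174, 182, 177] | -90 [175, 177, 171, 177, 174] | -95 [174, 178, 175, 178, 178] | -100 [179, 170, 179, 173, 175] | 
[array([635. ,  11.9]), array([100.1,  68.4]), np.float64(21.4)] [array([626. ,   2.6]), array([92.8, 66.9]), np.float64(21.5)]
39 [[0.54928993 0.20703721 0.1755    ]]
```

```bash
python3 -c "
from cell import *
print(finish_job())"
```

```text
the job is handed in; nothing more can be done
None
```

I shut the cock, stacked the two weights that were on the bench (w1 with w4 on top) centred on the cap, hung the can on the hook, then turned the cock fully open against its stop; last camera check showed all of it in place and the job is handed in at about 44 s, result not reported back.

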